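# Load the capacitor carrier and close its keyhole gate

## Task

Load every grey box capacitor from the mat into the aluminium carrier, standing upright side by side with its long side across the row, and bring the carrier's sliding stop up against them so that they stand as one tight row, hard up against the end fence with every back flush against the back fence. Then close the open front with the steel gate: slip its two keyholes over the two headed studs and slide it fully down until it hangs locked behind the heads. Leave the flux bottle, tape roll, side cutters and magnifier where they are.

Things in the scene. Friction and masses are not known exactly. Their poses are not given: they have to be found in the camera images.
- carrier: the aluminium carrier, fixed to the desk. Origin at the centre of its footprint on the desk; x to the back, y to the left along the row, z up. Base plate: x -85 to +44 mm, y -126 to +126 mm, top 10 mm above the desk. Back fence: inner face at x = +30 mm, 10 mm thick, top 38 mm above the desk. In front of x = -27.5 mm it is a bare loading apron; the front stays open until the gate is hung
- corner (a point): the corner of the two fences at base height: x = +30, y = +105 mm, 10 mm up in the carrier's frame, axes as the carrier's. The end fence runs forward from here, x +30 to -27.5 mm, 14 mm thick, top 62 mm above the desk. At the right front is a post, y -119 to -105 mm, x -27.5 to -11.5 mm, top 62 mm
- first_place (a point): where the origin of the first capacitor of the row lies when it is home: carrier frame x = +3, y = +85 mm, 10 mm up; the others follow every 40 mm towards -y. Capacitor x lies along carrier x. Axes as the carrier's
- stop (a joint): sliding end stop on the carrier, a grey plastic block that slides along the carrier's y with 2.5 N of friction and stays where it is left. In m: 0 fully back (right), growing to the left, up to 0.15; starts anywhere from 0 to 0.07. Its pressing face is at y = value - 88 mm in the carrier's frame (44 mm wide, block 12 mm thick, top 53.5 mm above the desk)
- stop_tab (a point): middle of the stop's upright finger tab, 89 mm above the desk and 6 mm to the right of the pressing face. Tab 10 mm thick along carrier y, 30 mm wide along x, from 53 to 103 mm above the desk: it can be pinched or pushed above the capacitors, whose tops are 67 mm above the desk in the carrier. Axes as the carrier's
- stud_left (a point): middle of the shank of the left headed stud, 52 mm above the desk, on the front end of the end fence. It points to the carrier's -x: shank 6 mm thick, 7 mm long, then a head 15 mm wide, 4 mm thick. The face it stands on is 3.5 mm behind this point (+x). Axes as the carrier's
- stud_right (a point): the same of the right stud, on the front post, 224 mm to the right of the left one
- gate: the gate, a loose steel angle, 0.34 kg, standing upright on its foot. Origin in the middle of its web's lower edge; z up, y along its length, x to its back, which goes against the carrier (axes then as the carrier's). Web 4 mm thick, 260 mm long, 50 mm high; foot 5 mm thick, reaching forward to x = -38 mm. It hangs with its lower edge 14 mm above the desk, clear of the base plate
- gate_grip (a point): middle of the black grip block on the gate's web, 80 mm above the lower edge, x = -3 mm: block 10 mm thick along x, 60 mm long, from 50 to 102 mm above the lower edge. Pinch it across its thickness from above. When hung, keep the fingertips more than 70 mm above the desk to clear the capacitors. Axes as the gate's
- seat_left (a point): point in the gate's left keyhole, mid thickness, 38 mm above the lower edge, that lies on the stud's axis when the gate hangs locked; it then meets stud_left to within the play. The round entry hole, 22 mm wide, has its centre 17 mm below this point; the slot above it is 11 mm wide and ends 3 mm above this point
- seat_right (a point): the same of the right keyhole and stud_right; the keyholes are 224 mm apart
- mat: thin black mat, 190 by 150 mm, its top 3 mm above the desk; the capacitors start on it
- cap_a: one of two to four alike box capacitors, absent ones read None: grey plastic block, 54 mm along its x (depth), 40 mm along its y (width), 54 mm high, with two brass bosses 14 mm wide and 3 mm high on top at x = +-14 mm; 0.16 kg. Origin at the centre of its underside, z up. Either way round will do. Starts upright on the mat
- cap_b: one of two to four alike box capacitors, absent ones read None: grey plastic block, 54 mm along its x (depth), 40 mm along its y (width), 54 mm high, with two brass bosses 14 mm wide and 3 mm high on top at x = +-14 mm; 0.16 kg. Origin at the centre of its underside, z up. Either way round will do. Starts upright on the mat
- cap_c: one of two to four alike box capacitors, absent ones read None: grey plastic block, 54 mm along its x (depth), 40 mm along its y (width), 54 mm high, with two brass bosses 14 mm wide and 3 mm high on top at x = +-14 mm; 0.16 kg. Origin at the centre of its underside, z up. Either way round will do. Starts upright on the mat
- cap_d: one of two to four alike box capacitors, absent ones read None: grey plastic block, 54 mm along its x (depth), 40 mm along its y (width), 54 mm high, with two brass bosses 14 mm wide and 3 mm high on top at x = +-14 mm; 0.16 kg. Origin at the centre of its underside, z up. Either way round will do. Starts upright on the mat
- flux_bottle: bystander: small flux bottle with a needle tip, 30 mm in diameter, 103 mm high, standing left behind the carrier; leave it alone
- kapton_tape: bystander: roll of amber tape lying flat, 62 mm in diameter, 12 mm high, behind the carrier; leave it alone
- side_cutters: bystander: side cutters with blue handles, 136 mm long, lying behind the mat; leave them alone
- loupe: bystander: stand magnifier, 47 mm in diameter, 44 mm high, standing right of the mat; leave it alone

How it is judged:
By the outcome, as a careful person would: the job done as asked, in the order asked, and still so for the second after the job is handed in, with the robot touching nothing.
Of cap_a, cap_b, cap_c, cap_d only 2 to 4 are there at a start; the rules pass over those that are not, and their reading is None.
At some moment in a run one of cap_a, cap_b, cap_c, cap_d may be knocked a few centimetres aside while the robot is not near it.
It also fails if it takes over 210 s, if anything falls off the work surface, if the arm or the gripper's body presses on something with over 40 N, if the wrist force passes 120 N, or if a joint passes its speed limit or range.

## Robot

A 7-joint arm with a two-finger parallel gripper is mounted at the origin on a cart in front of the work surface, level with it; the furniture and walls round the work are solid. World frame = base frame: x ahead of the robot, y to its left, z up, the work surface at z = 0. Lengths are in m, angles in rad, forces in N, time in s.
With the tool pointing down it reaches from about 0.4 to 0.875 m from the base axis. Payload 6.5 kg.
Tool frame: the origin (TCP) lies midway between the tips of the shut fingers; the grasp point (between the pads) lies 19 mm behind it; z points along the fingers, x is the direction in which the jaws open and shut, and the axes are right-handed (so a half turn about z gives the same grasp; the last joint's range is limited). The gripper opens to 85 mm and grips with 20 to 120 N. Pads are 22 mm wide; open, the fingers measure 114 mm over their backs; the gripper's body (76 mm by 85 mm) begins 54 mm behind the grasp point. The pads swing forward as they close: fully open they stand 13 mm farther back than shut.
Start: joints at [-1.278, 0.536, -0.004, 1.538, 0.003, 1.067, -0.071], TCP at [0.228, 0.609, 0.231] pointing down, gripper open.
Joint ranges: [-2.7, 2.7], [-0.37, 2.16], [-1.27, 1.26], [0.24, 2.4], [-1.31, 4.45], [0.19, 1.91], [-2.76, 2.76]. Speed limits (rad/s): [2.39, 2.39, 3.14, 3.14, 3.14, 3.14, 3.14].

## Interface

Orientations are given as a 3x3 rotation matrix whose columns are the frame's x, y, z axes.
In Python, from cell import * gives the robot as it stands. The module is installed in compiled form; this text tells all that it offers.
- The arm moves only by the tool jog_arm, never from a script. Its argument "targets" is text: rows parted by semicolons, each of 7 numbers parted by spaces: the opening, from -1 (shut) to 1 (fully open), so that 0 is half open, then the shift along the tool's x, y, z in cm, then the turn, a rotation vector about the tool's x, y, z in rad. A call has 1 to 20 rows; each row shifts and turns the commanded pose from where the row before left it, along the tool's axes as they then stand; what a row does not reach is not made up. A row lasts 1/12 s, in which the tool goes at most 41.7 mm and 7.16 degrees, less where a joint would pass 70% of its speed; a pose out of reach is approached as far as the arm can. A call with a gripper value outside its range is refused whole. The fingers move at their own pace and stop on an object; "squeeze" is the grip in N (left out, the last holds). Time passes only in rows, so rows that do not move let the fingers close. It gives the time, the measured TCP pose, the force and the opening at its end, in the units of the state.
- observe(): the state, without advancing time (a new reading comes with each control period).
- camera(name): name is "side" or "top"; returns (picture, depth): 384x512x3 uint8, red, green, blue; 384x512 float32, m along the optical axis (not along the pixel's ray), 0 where there is no reading.
- camera_info(name): a dict with "camera_matrix" (3x3 intrinsics, pixels), "k1" (the pictures are not rectified: a ray, as slopes to the right and down, at radius r is drawn at 1 + k1 r^2 times it, then the intrinsics apply), "view" (4x4, takes a point from world to camera coordinates). Camera axes: x right, y down, z forward; pixel columns grow to the right and rows downward; lengths in m; the calibration is good to about 2 mm. A picture is of the moment at which its call begins. camera_info takes no time and is no camera call.
- close_job(): hands the job in, once; it reports no verdict.
The state is a dict: "clock": time; "joint_positions": joint angles; "joint_vel": joint speeds; "joint_torque": joint torques, N m; "ee_pos": TCP position; "orientation": TCP orientation; "ft_force": force on the tool from outside, world axes, zero at the start; "torque": the same for the moment, N m; "width": finger opening in m.
Only numpy, scipy, OpenCV 4.12 (cv2) and the standard library are available. Lean on these libraries where they do the work, as an engineer would, in place of code of your own. Each camera call takes 0.05 s, during which the arm holds its last target.

## Working session

There is one attempt and no reset: what is moved stays moved. The work goes in short steps, Python scripts to look and compute and a tool call to move; the robot and the scene stay as the last step left them, time stands still between calls to the robot, and variables do not carry over. Pictures are saved under pics/ and viewed, and the job is handed in when it is done.

Besides the shell and the picture viewer there is one more tool, called as name(argument=value, ...) on one line, values as JSON. jog_arm: Moves the arm, as the interface text tells. Its arguments: {"type":"object","properties":{"targets":{"type":"string"},"squeeze":{"type":"number"}},"required":["targets"]}

```bash
mkdir -p pics
python3 - <<'E'
from cell import *
import cv2, numpy as np
s=observe(); print({k:np.round(v,3).tolist() for k,v in s.items()})
for n in ("side","top"):
    p,d=camera(n); np.savez(f"{n}0.npz",p=p,d=d)
    cv2.imwrite(f"pics/{n}0.png",p[:,:,::-1]); i=camera_info(n); print(n,i)
    print(d.min(),d.max(),(d==0).mean())
E
```

```text
{'clock': 0.0, 'joint_positions': [-1.278, 0.537, -0.004, 1.539, 0.003, 1.067, -0.071], 'joint_vel': [-0.001, 0.001, 0.0, 0.0, -0.0, 0.0, -0.0], 'joint_torque': [-0.0, -58.343, 1.049, -25.91, 0.012, 0.01, 0.0], 'ee_pos': [0.228, 0.608, 0.23], 'orientation': [[0.351, 0.936, -0.001], [0.936, -0.351, -0.002], [-0.002, 0.0, -1.0]], 'ft_force': [0.366, 0.428, 0.783], 'torque': [-0.015, -0.025, -0.006], 'width': 0.085}
side {'camera_matrix': array([[446.2871427 ,   0.        , 250.83964551],
       [  0.        , 446.2871427 , 203.49311028],
       [  0.        ,   0.        ,   1.        ]]), 'k1': 0.010132696342285074, 'view': array([[ 0.9969767 , -0.07749962, -0.00559254, -0.53803368],
       [-0.04366084, -0.49921783, -0.86537581,  0.07413367],
       [ 0.0642744 ,  0.86300369, -0.50109224,  1.55952894],
       [ 0.        ,  0.        ,  0.        ,  1.        ]])}
0.0 3.4316585 0.004038492838541667
top {'camera_matrix': array([[354.01533684,   0.        , 256.28371982],
       [  0.        , 354.01533684, 189.80441082],
       [  0.        ,   0.        ,   1.        ]]), 'k1': 0.015049954832770053, 'view': array([[-0.00526453, -0.99992042,  0.01146469, -0.03393271],
       [-0.98418685,  0.00315107, -0.17710536,  0.55740287],
       [ 0.17705514, -0.01221578, -0.98412512,  1.49333387],
       [ 0.        ,  0.        ,  0.        ,  1.        ]])}
0.0 2.4438071 0.0038503011067708335
```

View pics/top0.png

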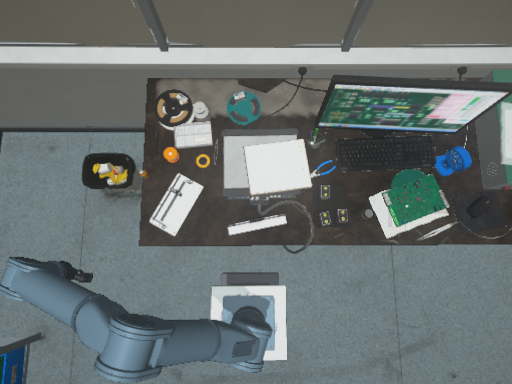

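View pics/side0.png

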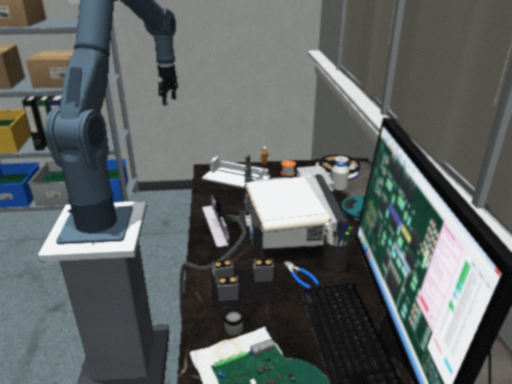

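```bash
cat > h.py <<'E'
import numpy as np, cv2
from cell import camera_info
def undist(n,px):
    i=camera_info(n);K=i["camera_matrix"];k=i["k1"]
    px=np.atleast_2d(np.asarray(px,float))
    q=cv2.undistortPoints(px[:,None,:],K,np.array([k,0,0,0.]))[:,0]
    return q,np.array(i["view"])
def plane(n,px,z):
    q,V=undist(n,px);R=V[:3,:3];t=V[:3,3];c=-R.T@t
    d=np.c_[q,np.ones(len(q))]@R
    return c+d*((z-c[2])/d[:,2])[:,None]
def pts(n,px,depth):
    q,V=undist(n,px);R=V[:3,:3];t=V[:3,3]
    return (np.c_[q,np.ones(len(q))]*np.asarray(depth)[:,None]-t)@R
def proj(n,P):
    i=camera_info(n);V=np.array(i["view"]);P=np.atleast_2d(P)
    return cv2.projectPoints(P,cv2.Rodrigues(V[:3,:3])[0],V[:3,3],i["camera_matrix"],np.array([i["k1"],0,0,0.]))[0][:,0]
def cloud(n,p,d):
    v,u=np.mgrid[:384,:512]
    return pts(n,np.c_[u.ravel(),v.ravel()],d.ravel()).reshape(384,512,3)
def crop(img,x0,y0,x1,y1,f,name):
    c=cv2.resize(img[y0:y1,x0:x1],None,fx=f,fy=f,interpolation=cv2.INTER_CUBIC)
    cv2.imwrite(name,c[:,:,::-1])
E
python3 - <<'E'
from h import *
t=np.load("top0.npz");s=np.load("side0.npz")
crop(t["p"],140,160,230,245,8,"pics/t_car.png")
crop(t["p"],220,180,365,245,5,"pics/t_right.png")
crop(s["p"],190,140,330,340,4,"pics/s_all.png")
C=cloud("top",t["p"],t["d"])
for u,v in [(300,235),(325,240),(325,191),(325,218),(342,215),(257,225),(175,205),(275,165),(235,160),(210,235),(345,150),(368,213)]:
    print((u,v),C[v,u].round(3))
E
```

```text
(300, 235) [ 0.363 -0.228  0.002]
(325, 240) [ 0.341 -0.339 -0.006]
(325, 191) [ 0.55  -0.334  0.058]
(325, 218) [ 0.433 -0.331  0.052]
(342, 215) [ 0.445 -0.404  0.056]
(257, 225) [ 0.408 -0.039  0.   ]
(175, 205) [0.496 0.322 0.017]
(275, 165) [ 0.646 -0.114  0.139]
(235, 160) [0.676 0.054 0.108]
(210, 235) [0.365 0.167 0.002]
(345, 150) [ 0.744 -0.44   0.023]
(368, 213) [ 0.454 -0.519  0.048]
```

View pics/t_car.png

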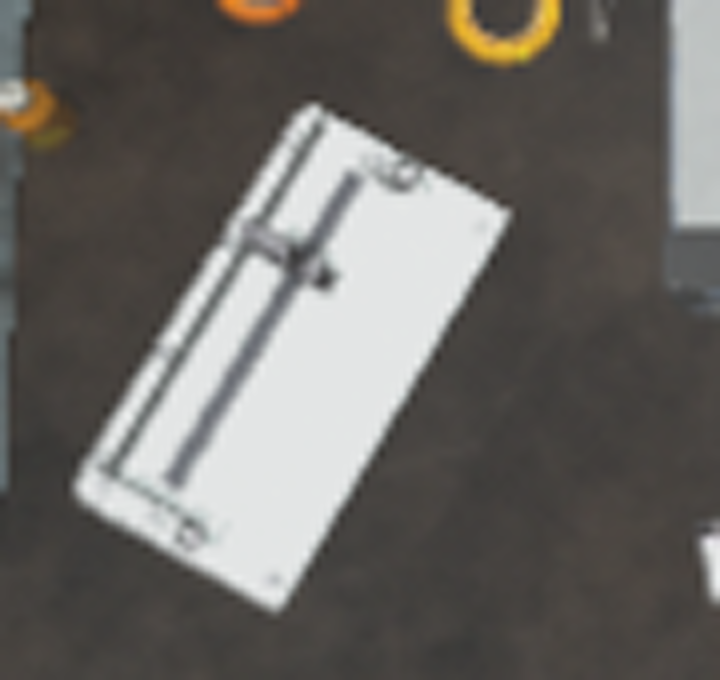

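View pics/t_right.png

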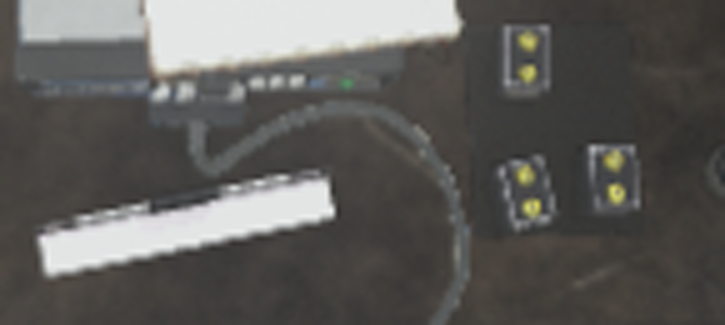

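View pics/s_all.png

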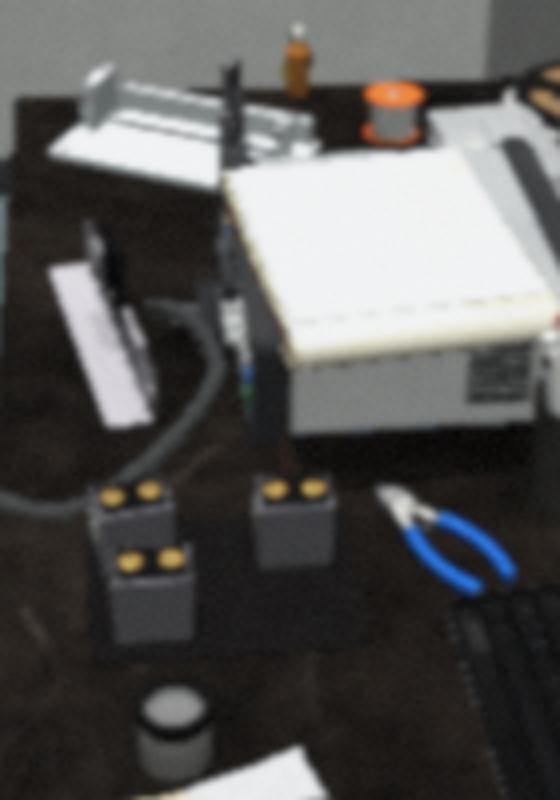

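```bash
cat > meas.py <<'E'
from h import *
def cen(n,p):
    i=cv2.cvtColor(p,cv2.COLOR_RGB2HSV); 
    m=((i[...,0]>12)&(i[...,0]<38)&(i[...,1]>110)&(i[...,2]>70)).astype(np.uint8)
    return m
def caps(p,n,box,z=0.060):
    x0,y0,x1,y1=box
    m=cen(n,p);mm=np.zeros_like(m);mm[y0:y1,x0:x1]=m[y0:y1,x0:x1]
    N,l,st,c=cv2.connectedComponentsWithStats(mm)
    out=[]
    f=p.astype(float); sat=np.clip((f[...,0]+f[...,1])/2-f[...,2]-15,0,None)
    for k in range(1,N):
        if st[k,4]<3: continue
        u,v=np.round(c[k]).astype(int)
        r=3 if n=="top" else 5
        reg=cv2.dilate((l==k).astype(np.uint8),np.ones((3,3)))>0
        w=sat*reg
        vv,uu=np.mgrid[:384,:512]
        cc=np.array([(uu*w).sum(),(vv*w).sum()])/w.sum()
        out.append((cc,st[k,4]))
    return out
E
python3 - <<'E'
from meas import *
i=camera_info("top")["view"];print(-i[:3,:3].T@i[:3,3]); i=camera_info("side")["view"];print(-i[:3,:3].T@i[:3,3])
for n,b in (("top",(315,180,352,228)),("side",(205,250,280,305))):
    p=np.load(n+"0.npz")["p"]
    for c,a in caps(p,n,b): print(n,c.round(2),a,plane(n,c,0.060)[0].round(4))
E
```

```text
[ 0.2840075  -0.0174442   1.56873544]
[ 0.439406   -1.35056779  0.84261235]
top [325.12 187.84] 6 [ 0.5632 -0.3351  0.06  ]
top [325.13 194.18] 6 [ 0.5352 -0.3341  0.06  ]
top [341.99 211.79] 3 [ 0.4584 -0.4034  0.06  ]
top [342.71 218.25] 6 [ 0.4307 -0.4052  0.06  ]
top [325.98 220.98] 6 [ 0.4193 -0.3331  0.06  ]
side [226.86 262.22] 22 [ 0.4457 -0.3301  0.06  ]
side [258.46 261.99] 25 [ 0.5356 -0.3366  0.06  ]
side [267.79 261.63] 23 [ 0.5623 -0.3372  0.06  ]
side [217.61 263.92] 23 [ 0.4193 -0.3357  0.06  ]
side [232.29 279.21] 28 [ 0.4581 -0.4061  0.06  ]
side [222.14 280.09] 27 [ 0.4306 -0.4075  0.06  ]
```

Run:
```python
from h import *
for n,b,th in (("top",(145,165,210,242),130),("top",(222,210,292,240),130)):
    p=np.load(n+"0.npz")["p"]; g=p.min(2)
    x0,y0,x1,y1=b
    m=np.zeros_like(g);m[y0:y1,x0:x1]=(g[y0:y1,x0:x1]>th)*255
    cs,_=cv2.findContours(m,cv2.RETR_EXTERNAL,cv2.CHAIN_APPROX_NONE)
    c=max(cs,key=cv2.contourArea); r=cv2.minAreaRect(c); print(r)
    bx=cv2.boxPoints(r);print(bx.round(1).tolist()); print(plane(n,bx,0.01 if b[0]<200 else .005).round(4).tolist())
    print(np.percentile(g[m>0],[5,50,95]))
t=np.load("top0.npz");C=cloud("top",t["p"],t["d"])
s=np.load("side0.npz");S=cloud("side",s["p"],s["d"])
for D,nm in((C,"top"),(S,"side")):
    for ang,lo,hi in((0,(0.3,0.15),(0.7,0.5)),(0,(0.34,-.2),(.48,.12))):
        q=D.reshape(-1,3);k=(q[:,0]>lo[0])&(q[:,0]<hi[0])&(q[:,1]>lo[1])&(q[:,1]<hi[1])&(q[:,2]>.06)&(q[:,2]<.13)
        q=q[k];print(nm,lo,len(q),q.mean(0).round(4) if len(q) else 0)
        print(q.round(3)[:40].tolist())
crop(s["p"],190,145,280,265,6,"pics/s_car.png")
```

```text
((175.78756713867188, 203.79273986816406), (30.376222610473633, 58.30506896972656), 30.25643539428711)
[[148.0, 221.3000030517578], [177.39999389648438, 171.0], [203.60000610351562, 186.3000030517578], [174.1999969482422, 236.60000610351562]]
[[0.4257, 0.4385, 0.01], [0.6518, 0.3181, 0.01], [0.5813, 0.1988, 0.01], [0.3584, 0.3216, 0.01]]
[147. 227. 227.]
((256.51007080078125, 224.04922485351562), (10.700275421142578, 59.052459716796875), 78.40782928466797)
[[226.5, 224.6999969482422], [284.3999938964844, 212.89999389648438], [286.5, 223.39999389648438], [228.6999969482422, 235.1999969482422]]
[[0.4094, 0.0951, 0.005], [0.4609, -0.161, 0.005], [0.4144, -0.1696, 0.005], [0.3635, 0.0853, 0.005]]
[146.15 226.   227.  ]
top (0.3, 0.15) 91 [0.5188 0.3628 0.0752]
[[0.641, 0.464, 0.076], [0.639, 0.458, 0.082], [0.641, 0.456, 0.075], [0.636, 0.464, 0.076], [0.635, 0.457, 0.084], [0.636, 0.455, 0.077], [0.638, 0.454, 0.068], [0.632, 0.464, 0.075], [0.633, 0.461, 0.07], [0.632, 0.455, 0.077], [0.632, 0.45, 0.077], [0.629, 0.461, 0.071], [0.628, 0.456, 0.074], [0.631, 0.455, 0.062], [0.631, 0.45
[... 2813 characters left out ...]
 -0.036, 0.103], [0.426, -0.038, 0.103], [0.416, -0.026, 0.093], [0.42, -0.041, 0.102], [0.423, -0.036, 0.099], [0.426, -0.046, 0.104], [0.416, -0.025, 0.089], [0.419, -0.038, 0.096], [0.423, -0.048, 0.102], [0.426, -0.045, 0.1], [0.43, -0.052, 0.103], [0.416, -0.021, 0.083], [0.419, -0.038, 0.092], [0.423, -0.056, 0.102], [0.426, -0.055, 0.102], [0.429, -0.052, 0.1], [0.415, -0.016, 0.076], [0.419, -0.039, 0.089], [0.423, -0.057, 0.099], [0.426, -0.064, 0.103], [0.429, -0.064, 0.103], [0.433, -0.064, 0.103], [0.415, -0.019, 0.074], [0.419, -0.04, 0.085], [0.422, -0.05, 0.091], [0.426, -0.068, 0.102], [0.429, -0.066, 0.1], [0.432, -0.06, 0.096], [0.415, -0.023, 0.072], [0.419, -0.037, 0.08]]
```

View pics/s_car.png

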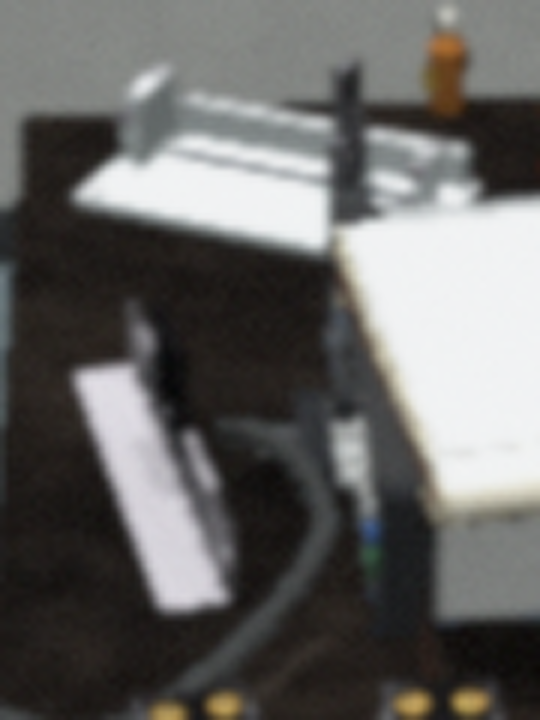

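```bash
cat > edge.py <<'E'
from h import *
from scipy.ndimage import map_coordinates
def edge(n,p,P0,P1,z,half=5,trim=.1,lo=None):
    """subpixel edge line near world seg P0-P1 (at height z); returns world pts on edge at z"""
    g=p.astype(float).mean(2)
    a,b=proj(n,np.array([[*P0,z],[*P1,z]]))
    d=(b-a)/np.linalg.norm(b-a);nn=np.array([-d[1],d[0]])
    s=np.linspace(trim,1-trim,40);o=np.arange(-half,half+.01,.1)
    res=[]
    for t in s:
        q=a+(b-a)*t; X=q[None]+o[:,None]*nn
        f=map_coordinates(g,[X[:,1],X[:,0]],order=1)
        df=np.abs(np.gradient(f)); 
        k=df.argmax(); w=np.where(np.abs(o-o[k])<=1.0,df,0)
        if df[k]<2: continue
        res.append(q+nn*(o*w).sum()/w.sum())
    res=np.array(res)
    vx,vy,x,y=cv2.fitLine(res.astype(np.float32),cv2.DIST_HUBER,0,.01,.01).ravel()
    dist=np.abs((res-[x,y])@[-vy,vx]); 
    t=(res-[x,y])@[vx,vy]
    L=np.array([[x,y]])+np.array([[t.min()],[t.max()]])*[vx,vy]
    W=plane(n,L,z)
    return W[:,:2],dist.mean()
def line(W):
    d=W[1]-W[0];d=d/np.linalg.norm(d);nrm=np.array([-d[1],d[0]])
    return nrm,nrm@W[0],d
def inter(A,B):
    na,ca,_=line(A);nb,cb,_=line(B);return np.linalg.solve([na,nb],[ca,cb])
E
python3 - <<'E'
from edge import *
for n in("top","side"):
    p=np.load(n+"0.npz")["p"]
    FR,FL,BR,BL=(.5813,.1988),(.3584,.3216),(.6518,.3181),(.4257,.4385)
    front,e1=edge(n,p,FR,FL,.01); right,e2=edge(n,p,FR,(np.array(FR)+np.array(BR))/2,.01); left,e3=edge(n,p,FL,(np.array(FL)+np.array(BL))/2,.01)
    r,l=inter(front,right),inter(front,left)
    d=l-r; print(n,"err",np.round([e1,e2,e3],2),"FR",r.round(4),"FL",l.round(4),"len",np.linalg.norm(d).round(4),"yaw",np.arctan2(-d[0],d[1]).round(4),
      [np.degrees(np.arctan2(*(line(x)[2][::-1]))).round(1) for x in(front,right,left)])
    a=np.arctan2(-d[0],d[1]);m=(r+l)/2;print(" origin",(m+0.085*np.array([np.cos(a),np.sin(a)])).round(4))
    FR,FL,BR,BL=(.4144,-.1696),(.3635,.0853),(.4609,-.161),(.4094,.0951)
    h=lambda a,b:np.array(a)*.7+np.array(b)*.3
    front,e1=edge(n,p,FR,FL,.005); right,e2=edge(n,p,FR,h(FR,BR),.005,3);left,e3=edge(n,p,FL,h(FL,BL),.005,3)
    r,l=inter(front,right),inter(front,left)
    d=l-r; print(n,"gate err",np.round([e1,e2,e3],2),"FR",r.round(4),"FL",l.round(4),"len",np.linalg.norm(d).round(4),"yaw",np.arctan2(-d[0],d[1]).round(4),
      [np.degrees(np.arctan2(*(line(x)[2][::-1]))).round(1) for x in(front,right,left)])
    a=np.arctan2(-d[0],d[1]);m=(r+l)/2;print(" origin",(m+0.038*np.array([np.cos(a),np.sin(a)])).round(4))
    D=np.load(n+"0.npz")["d"];C=cloud(n,p,D).reshape(-1,3)
    k=(C[:,0]>.35)&(C[:,0]<.45)&(C[:,1]>-.12)&(C[:,1]<.05)&(C[:,2]>.09)
    print(" grip depth",C[k].mean(0).round(4),k.sum(),C[k].min(0).round(3),C[k].max(0).round(3))
    k=(C[:,0]>.5)&(C[:,0]<.6)&(C[:,1]>.2)&(C[:,1]<.4)&(C[:,2]>.09)
    print(" tab depth",C[k].mean(0).round(4),k.sum(),C[k].min(0).round(3),C[k].max(0).round(3))
E
```

```text
top err [0.05 0.36 0.08] FR [0.5818 0.1986] FL [0.3601 0.3212] len 0.2533 yaw 1.0657 [np.float64(-28.9), np.float64(-118.5), np.float64(-119.0)]
 origin [0.5121 0.3343]
top gate err [0.11 0.03 0.03] FR [ 0.4149 -0.17  ] FL [0.3643 0.0843] len 0.2593 yaw 0.1966 [np.float64(-78.7), np.float64(-174.6), np.float64(-170.8)]
 origin [ 0.4269 -0.0354]
 grip depth [ 0.4257 -0.0347  0.1016] 37 [ 0.417 -0.063  0.094] [ 0.434 -0.009  0.11 ]
 tab depth [0.5511 0.3138 0.1028] 21 [0.541 0.301 0.092] [0.561 0.327 0.111]
side err [0.89 0.04 0.09] FR [0.5536 0.2033] FL [0.3522 0.3134] len 0.2295 yaw 1.0706 [np.float64(-28.7), np.float64(57.7), np.float64(60.1)]
 origin [0.4937 0.333 ]
side gate err [0.13 0.06 0.16] FR [ 0.4146 -0.1749] FL [0.3633 0.0819] len 0.2618 yaw 0.1973 [np.float64(-78.7), np.float64(-2.9), np.float64(36.1)]
 origin [ 0.4262 -0.039 ]
 grip depth [ 0.424  -0.0449  0.0987] 39 [ 0.416 -0.068  0.091] [ 0.433 -0.012  0.104]
 tab depth [0.5489 0.311  0.0976] 22 [0.54  0.301 0.09 ] [0.558 0.327 0.104]
```

Run:
```python
from edge import *
c,s=np.cos(1.066),np.sin(1.066);O=np.array([.5121,.3343])
W=lambda x,y:O+np.array([c*x-s*y,s*x+c*y])
def loc(P): d=P-O;return np.c_[d[:,0]*c+d[:,1]*s,-d[:,0]*s+d[:,1]*c]
for n in("top","side"):
    p=np.load(n+"0.npz")["p"]
    for nm,a,b,z,h in(("front",(-.085,.12),(-.085,.02),.01,2.5),("front0",(-.085,.12),(-.085,.02),.0,2.5),("left",(-.08,.126),(-.03,.126),.01,3),("fence top back",(.04,.1),(.04,0),.038,3),("fence top inner",(.03,.1),(.03,-.02),.038,2.5),("fence bottom",(.03,.1),(.03,-.02),.01,2.5)):
        e,err=edge(n,p,W(*a),W(*b),z,h); print(n,nm,(loc(e)*1000).round(1).tolist(),err.round(2))
t=np.load("top0.npz")["p"]; s_=np.load("side0.npz")["p"]
for n,p,b,f in(("top",t,(140,160,215,245),9),("side",s_,(200,150,265,192),12)):
    im=cv2.resize(p[b[1]:b[3],b[0]:b[2]],None,fx=f,fy=f,interpolation=cv2.INTER_CUBIC)[:,:,::-1].copy()
    def dr(pts,col):
        q=proj(n,np.array([[*W(x/1000,y/1000),z/1000] for x,y,z in pts]));q=(q-[b[0],b[1]]+.5)*f-.5
        cv2.polylines(im,[np.round(q).astype(np.int32)],True,col,1)
    dr([(-85,-126,10),(-85,126,10),(44,126,10),(44,-126,10)],(0,0,255))
    dr([(30,-126,38),(30,105,38),(40,105,38),(40,-126,38)],(0,160,0))
    dr([(30,119,62),(30,105,62),(-27.5,105,62),(-27.5,119,62)],(255,0,0))
    dr([(-11.5,-119,62),(-11.5,-105,62),(-27.5,-105,62),(-27.5,-119,62)],(255,0,0))
    cv2.imwrite(f"pics/ov_{n}.png",im)
```

```text
top front [[-85.2, 110.1], [-85.0, 30.1]] 0.05
top front0 [[-83.1, 110.1], [-82.8, 30.0]] 0.05
top left [[-35.0, 126.2], [-75.0, 126.9]] 0.06
top fence top back [[38.8, 90.1], [41.3, 10.0]] 0.81
top fence top inner [[31.3, 88.1], [29.7, -8.0]] 0.96
top fence bottom [[38.4, 87.9], [38.0, -8.2]] 0.54
side front [[-97.1, 104.4], [-93.9, 26.2]] 0.15
side front0 [[-78.8, 112.6], [-77.9, 32.7]] 0.18
side left [[-71.9, 129.6], [-32.5, 128.9]] 0.1
side fence top back [[17.7, 79.8], [47.3, 12.8]] 0.87
side fence top inner [[20.5, 83.4], [48.7, -1.0]] 0.72
side fence bottom [[35.3, 90.0], [34.0, -6.8]] 0.22
```

View pics/ov_top.png

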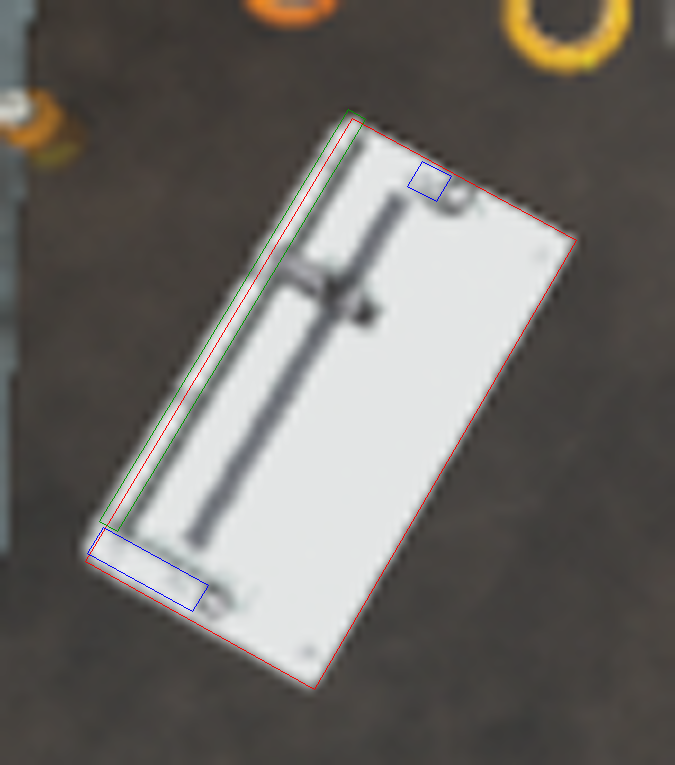

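View pics/ov_side.png

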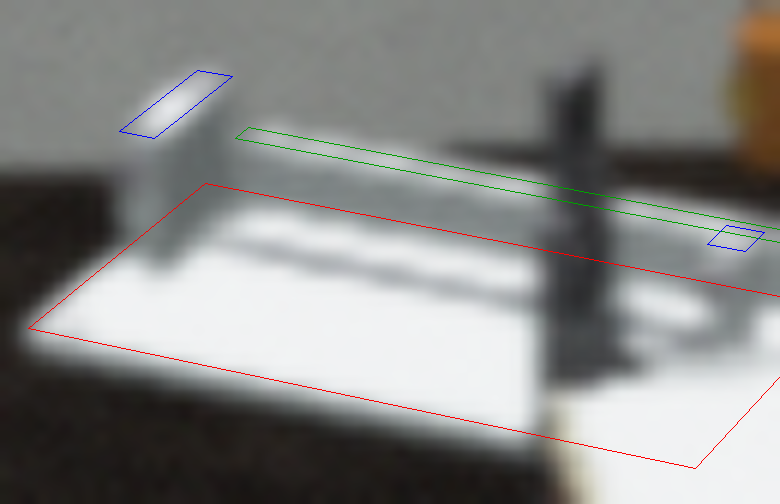

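```bash
cat > go.py <<'E'
import sys,numpy as np
from cell import observe
# usage: go.py x y z yawdeg [N] : constant row repeated N times (shift cm in tool axes, turn about tool z)
def go(x,y,z,yaw=None,N=None,start=None):
    s=observe();p=np.array(s["ee_pos"]);R=np.array(s["orientation"])
    y0=np.arctan2(R[1,0],R[0,0])
    d=np.array([x,y,z])-p; 
    dy=0 if yaw is None else (np.radians(yaw)-y0+np.pi)%(2*np.pi)-np.pi
    w=-dy
    need=max(np.linalg.norm(d)/.0400,abs(w)/.12)
    N=N or max(1,int(np.ceil(need)))
    wr=w/N
    S=np.zeros((2,2))
    for k in range(N):
        a=k*wr;S+=np.array([[np.cos(a),-np.sin(a)],[np.sin(a),np.cos(a)]])
    t=R.T@d
    dd=np.linalg.solve(S,t[:2])
    print(f"now {p.round(4)} yaw {np.degrees(y0):.2f} | rows N={N}: {100*dd[0]:.2f} {100*dd[1]:.2f} {100*t[2]/N:.2f} 0 0 {wr:.4f}  (need {need:.1f}) tilt {R[:,2].round(4)}")
if __name__=="__main__":
    a=[float(v) for v in sys.argv[1:]]
    go(a[0],a[1],a[2],a[3] if len(a)>3 else None,int(a[4]) if len(a)>4 else None)
E
python3 go.py .5 .1 .26 20
```

```text
now [0.2281 0.6081 0.2305] yaw 69.45 | rows N=15: -1.24 3.76 -0.19 0 0 0.0575  (need 14.4) tilt [-4.0e-04 -1.5e-03 -1.0e+00]
```

jog_arm(targets="1 -1.24 3.76 -0.19 0 0 0.0575;1 -1.24 3.76 -0.19 0 0 0.0575;1 -1.24 3.76 -0.19 0 0 0.0575;1 -1.24 3.76 -0.19 0 0 0.0575;1 -1.24 3.76 -0.19 0 0 0.0575;1 -1.24 3.76 -0.19 0 0 0.0575;1 -1.24 3.76 -0.19 0 0 0.0575;1 -1.24 3.76 -0.19 0 0 0.0575;1 -1.24 3.76 -0.19 0 0 0.0575;1 -1.24 3.76 -0.19 0 0 0.0575;1 -1.24 3.76 -0.19 0 0 0.0575;1 -1.24 3.76 -0.19 0 0 0.0575;1 -1.24 3.76 -0.19 0 0 0.0575;1 -1.24 3.76 -0.19 0 0 0.0575;1 -1.24 3.76 -0.19 0 0 0.0575", squeeze=40)

```text
clock: 1.35
ee_pos: [0.4998, 0.0989, 0.2598]
orientation: [[0.941, 0.34, 0.0], [0.34, -0.941, -0.0], [0.0, 0.0, -1.0]]
ft_force: [1.4, 0.2, -0.3]
width: 0.0851
```

```bash
python3 go.py .549 -.335 .20 -1.7
```

```text
now [0.4998 0.0989 0.2598] yaw 19.86 | rows N=12: -0.22 3.65 0.50 0 0 0.0314  (need 11.0) tilt [ 0.e+00 -1.e-04 -1.e+00]
```

jog_arm(targets="1 -0.22 3.65 0 0 0 0.0314;1 -0.22 3.65 0 0 0 0.0314;1 -0.22 3.65 0 0 0 0.0314;1 -0.22 3.65 0 0 0 0.0314;1 -0.22 3.65 0 0 0 0.0314;1 -0.22 3.65 0 0 0 0.0314;1 -0.22 3.65 0 0 0 0.0314;1 -0.22 3.65 0 0 0 0.0314;1 -0.22 3.65 1 0 0 0.0314;1 -0.22 3.65 1 0 0 0.0314;1 -0.22 3.65 2 0 0 0.0314;1 -0.22 3.65 2 0 0 0.0314;1 0 0 0 0 0 0")

```text
clock: 2.43
ee_pos: [0.5449, -0.3401, 0.1957]
orientation: [[0.999, -0.038, -0.007], [-0.038, -0.999, -0.003], [-0.007, 0.003, -1.0]]
ft_force: [-2.5, -0.2, 0.4]
width: 0.0852
```

```bash
cat > snap.py <<'E'
import sys
from h import *
from cell import *
def snap(tag):
    for n in("top","side"):
        p,d=camera(n); np.savez(f"{n}{tag}.npz",p=p,d=d)
if __name__=="__main__": snap(sys.argv[1])
E
python3 snap.py 1
python3 - <<'E'
from h import *
crop(np.load("top1.npz")["p"],270,150,380,240,5,"pics/t1.png")
crop(np.load("side1.npz")["p"],190,150,330,310,5,"pics/s1.png")
E
python3 go.py .549 -.335 .035 -1.7
```

```text
now [ 0.5487 -0.334   0.1982] yaw -1.76 | rows N=5: 0.02 0.02 3.26 0 0 -0.0002  (need 4.1) tilt [-3.1e-03  4.0e-04 -1.0e+00]
```

View pics/s1.png

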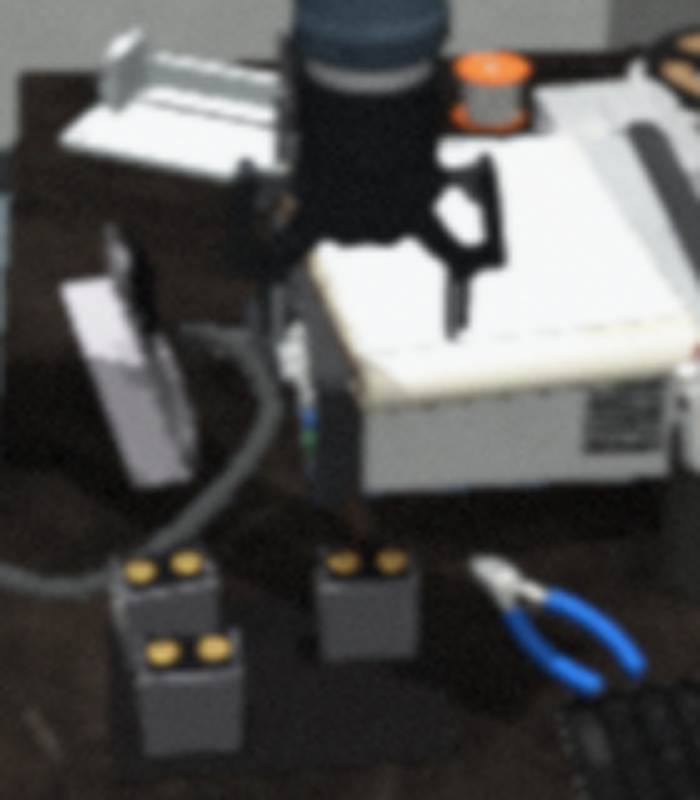

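jog_arm(targets="1 0.03 0.1 3.3 0 0 0;1 0 0 3.3 0 0 0;1 0 0 3.3 0 0 0;1 0 0 3.3 0 0 0;1 0 0 2.4 0 0 0;1 0 0 1.2 0 0 0;1 0 0 0 0 0 0;-0.2 0 0 0 0 0 0;-0.2 0 0 0 0 0 0;-0.2 0 0 0 0 0 0;-0.2 0 0 0 0 0 0;-0.2 0 0 0 0 0 0;-0.2 0 0 0 0 0 0")

```text
clock: 3.62
ee_pos: [0.552, -0.3342, 0.0342]
orientation: [[1.0, -0.027, 0.003], [-0.027, -1.0, -0.001], [0.003, 0.001, -1.0]]
ft_force: [-1.6, 1.4, 6.0]
width: 0.0533
```

```bash
python3 snap.py 2
python3 - <<'E'
from meas import *
from cell import observe
s=observe();print(s["ee_pos"],s["ft_force"],s["width"])
crop(np.load("side2.npz")["p"],190,150,330,310,5,"pics/s2.png")
for n,b in (("top",(315,180,352,228)),("side",(205,250,280,305))):
    p=np.load(n+"2.npz")["p"]
    for c,a in caps(p,n,b): print(n,c.round(2),a,plane(n,c,0.060)[0].round(4))
E
```

```text
[ 0.55196813 -0.33419729  0.03419438] [-0.75997227 -0.25847816  6.52250934] 0.05328460985262248
top [341.99 211.79] 3 [ 0.4584 -0.4034  0.06  ]
top [342.72 218.25] 5 [ 0.4307 -0.4052  0.06  ]
top [326.   220.98] 6 [ 0.4192 -0.3332  0.06  ]
side [226.84 262.21] 23 [ 0.4457 -0.33    0.06  ]
side [259.24 262.17] 15 [ 0.5378 -0.3377  0.06  ]
side [268.73 262.  ] 12 [ 0.5648 -0.3392  0.06  ]
side [217.61 263.91] 21 [ 0.4193 -0.3356  0.06  ]
side [232.28 279.22] 27 [ 0.458  -0.4062  0.06  ]
side [222.15 280.11] 27 [ 0.4306 -0.4075  0.06  ]
```

View pics/s2.png

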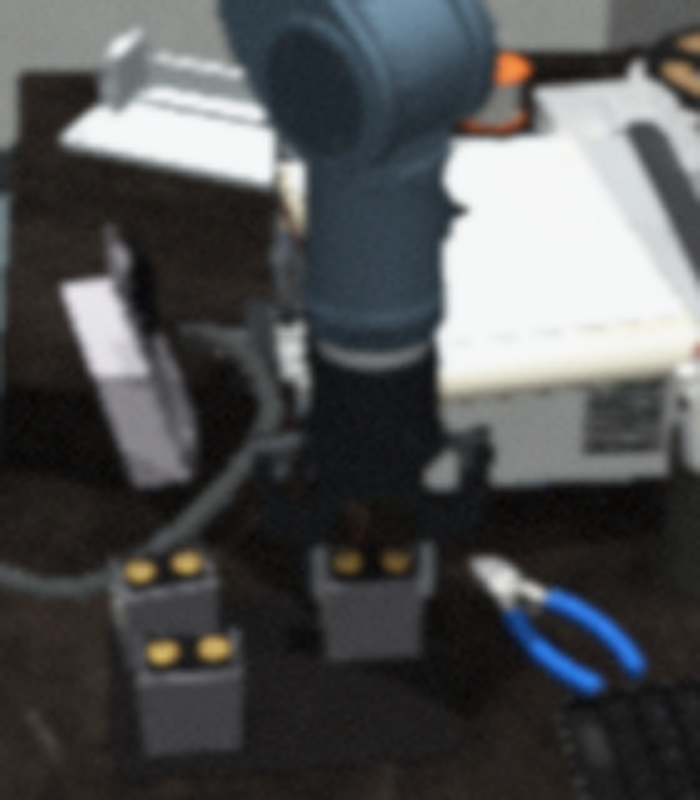

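jog_arm(targets="-0.2 0 0 -2 0 0 0;-0.2 0 0 -4 0 0 0;-0.2 0 0 -4 0 0 0;-0.2 0 0 -4 0 0 0;-0.2 0 0 -4 0 0 0;-0.2 0 0 -3.5 0 0 0;-0.2 0 0 0 0 0 0")

```text
clock: 4.3
ee_pos: [0.554, -0.3364, 0.2561]
orientation: [[1.0, -0.028, 0.013], [-0.028, -1.0, -0.006], [0.013, 0.006, -1.0]]
ft_force: [1.5, -1.6, -0.9]
width: 0.053
```

```bash
cat > gc.py <<'E'
# target in carrier frame: x y mm, z mm, yaw offset deg ; prints rows
import sys;from go import go
import numpy as np,json,os
from cell import observe
O=np.array([.5121,.3343]);A=1.066
if os.path.exists("car.json"): O,A=[np.array(v) for v in json.load(open("car.json"))]
c,s=np.cos(A),np.sin(A)
def W(x,y): return O+np.array([c*x-s*y,s*x+c*y])/1000
def L(P): d=np.asarray(P)[:2]-O;return np.array([c*d[0]+s*d[1],-s*d[0]+c*d[1]])*1000
if __name__=="__main__":
    st=observe();R=np.array(st["orientation"]);print("tcp in carrier",L(st["ee_pos"]).round(1),"z",round(st["ee_pos"][2]*1000,1),"yawoff",round(np.degrees(np.arctan2(R[1,0],R[0,0])-A),2),"F car",(np.array([[c,s],[-s,c]])@np.array(st["ft_force"])[:2]).round(1),"Fz",round(st["ft_force"][2],1),"w",round(st["width"]*1000,1),"t",st["clock"])
    a=[float(v) for v in sys.argv[1:]]
    if a:
        w=W(a[0],a[1]);go(w[0],w[1],a[2]/1000,np.degrees(A)+(a[3] if len(a)>3 else 0),int(a[4]) if len(a)>4 else None)
E
python3 gc.py -2 80 250 0
```

```text
tcp in carrier [-566.7 -361.1] z 256.1 yawoff -62.67 F car [-0.7 -2.1] Fz -0.9 w 53.0 t 4.3
now [ 0.554  -0.3364  0.2561] yaw -1.59 | rows N=18: 1.36 -3.96 0.00 0 0 -0.0608  (need 17.9) tilt [ 0.0128 -0.0065 -0.9999]
```

jog_arm(targets="-0.2 1.36 -3.96 0 0 0 -0.0608;-0.2 1.36 -3.96 0 0 0 -0.0608;-0.2 1.36 -3.96 0 0 0 -0.0608;-0.2 1.36 -3.96 0 0 0 -0.0608;-0.2 1.36 -3.96 0 0 0 -0.0608;-0.2 1.36 -3.96 0 0 0 -0.0608;-0.2 1.36 -3.96 0 0 0 -0.0608;-0.2 1.36 -3.96 0 0 0 -0.0608;-0.2 1.36 -3.96 0 0 0 -0.0608;-0.2 1.36 -3.96 0 0 0 -0.0608;-0.2 1.36 -3.96 0 0 0 -0.0608;-0.2 1.36 -3.96 0 0 0 -0.0608;-0.2 1.36 -3.96 0 0 0 -0.0608;-0.2 1.36 -3.96 0 0 0 -0.0608;-0.2 1.36 -3.96 0 0 0 -0.0608;-0.2 1.36 -3.96 0 0 0 -0.0608;-0.2 1.36 -3.96 0 0 0 -0.0608;-0.2 1.36 -3.96 0 0 0 -0.0608;-0.2 0 0 0 0 0 0;-0.2 0 0 0 0 0 0")

```text
clock: 5.97
ee_pos: [0.4355, 0.3736, 0.247]
orientation: [[0.477, 0.879, -0.001], [0.879, -0.477, 0.001], [0.001, -0.001, -1.0]]
ft_force: [0.9, -1.1, -1.2]
width: 0.0535
```

```bash
python3 snap.py 3; python3 gc.py -2 80 80 0
python3 - <<'E'
from meas import *
from gc import L
crop(np.load("side3.npz")["p"],190,130,290,210,7,"pics/s3.png")
crop(np.load("top3.npz")["p"],130,150,240,245,6,"pics/t3.png")
E
```

```text
tcp in carrier [-4.3 81.8] z 247.0 yawoff 0.01 F car [ 0.1 -0.9] Fz -2.2 w 53.2 t 6.0667
now [0.4384 0.3701 0.247 ] yaw 61.08 | rows N=5: 0.05 0.03 3.34 0 0 0.0000  (need 4.2) tilt [ 7.e-04 -5.e-04 -1.e+00]Traceback (most recent call last):
  File "<stdin>", line 2, in <module>
ImportError: cannot import name 'L' from 'gc' (unknown location)
```

jog_arm(targets="-0.2 0.05 0.05 3.4 0 0 0;-0.2 0 0 3.4 0 0 0;-0.2 0 0 3.4 0 0 0;-0.2 0 0 3.4 0 0 0;-0.2 0 0 3.1 0 0 0;-0.2 0 0 0 0 0 0;-0.2 0 0 0 0 0 0")

```text
clock: 6.65
ee_pos: [0.439, 0.3689, 0.0791]
orientation: [[0.485, 0.875, -0.002], [0.875, -0.485, -0.003], [-0.003, 0.0, -1.0]]
ft_force: [0.7, 0.1, -1.7]
width: 0.0531
```

```bash
mv gc.py car.py; python3 snap.py 4; python3 car.py -2 80 46 0
python3 - <<'E'
from meas import *
crop(np.load("side4.npz")["p"],190,130,290,210,7,"pics/s4.png")
crop(np.load("top4.npz")["p"],130,150,240,245,6,"pics/t4.png")
E
```

```text
tcp in carrier [-2.1 80.4] z 81.9 yawoff -0.03 F car [ 0.5 -1.1] Fz -1.3 w 52.9 t 6.75
now [0.4407 0.3713 0.0819] yaw 61.04 | rows N=1: 0.00 0.04 3.59 0 0 -0.0006  (need 0.9) tilt [ 0.0028  0.0018 -1.    ]
```

View pics/s4.png

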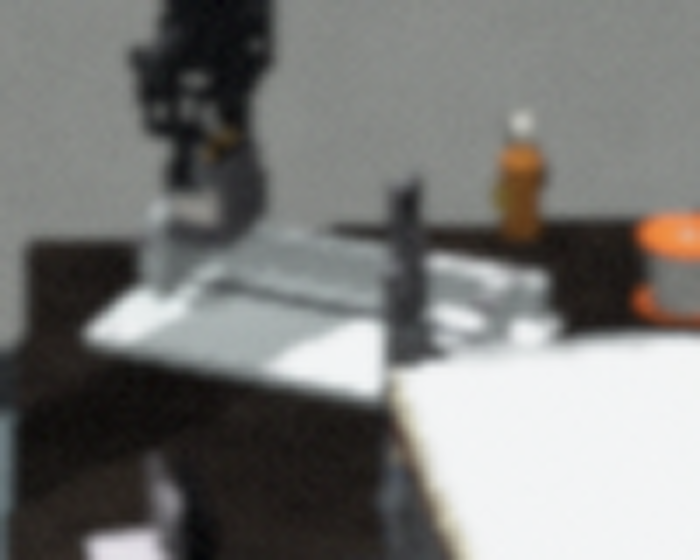

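View pics/t4.png

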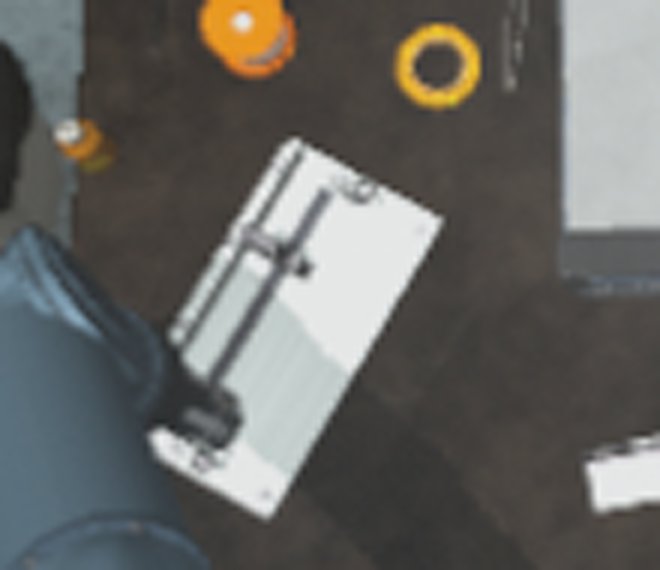

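jog_arm(targets="-0.2 0 0 1.8 0 0 0;-0.2 0 0 1.5 0 0 0;-0.2 0 0 0.3 0 0 0;-0.2 0 0 0 0 0 0;-0.2 0 -0.3 0 0 0 0;-0.2 0 -0.3 0 0 0 0;-0.2 0 0 0 0 0 0")

```text
clock: 7.33
ee_pos: [0.4354, 0.3743, 0.0456]
orientation: [[0.483, 0.875, 0.004], [0.875, -0.483, 0.001], [0.003, 0.003, -1.0]]
ft_force: [2.7, -2.2, -0.7]
width: 0.0531
```

```bash
python3 car.py
```

```text
tcp in carrier [-2.1 86.5] z 45.6 yawoff 0.02 F car [-0.6 -3.4] Fz -0.7 w 53.1 t 7.3333
```

jog_arm(targets="-0.2 0 -0.3 0 0 0 0;-0.2 0 0 0 0 0 0;-0.2 0 0 0 0 0 0;-0.2 0 0 0 0 0 0")

```text
clock: 7.67
ee_pos: [0.4354, 0.3743, 0.0456]
orientation: [[0.485, 0.875, 0.007], [0.875, -0.485, 0.001], [0.004, 0.006, -1.0]]
ft_force: [8.9, -5.8, -1.1]
width: 0.053
```

```bash
python3 car.py
```

```text
tcp in carrier [-2.1 86.5] z 45.6 yawoff -0.08 F car [ -0.7 -10.6] Fz -1.1 w 53.0 t 7.6667
```

jog_arm(targets="-0.2 0 0.25 0 0 0 0;-0.2 0.3 0 0 0 0 0;-0.2 0.3 0 0 0 0 0;-0.2 0.2 0 0 0 0 0;-0.2 0 0 0 0 0 0;-0.2 0 0 0 0 0 0")

```text
clock: 8.17
ee_pos: [0.438, 0.3792, 0.0441]
orientation: [[0.484, 0.875, 0.001], [0.875, -0.484, -0.003], [-0.002, 0.002, -1.0]]
ft_force: [4.8, -6.7, -2.1]
width: 0.0531
```

```bash
python3 car.py
```

```text
tcp in carrier [ 3.5 86.5] z 44.1 yawoff -0.02 F car [-3.6 -7.4] Fz -2.1 w 53.1 t 8.1667
```

jog_arm(targets="-0.2 0.3 0.1 0 0 0 0;-0.2 0 0 0 0 0 0;-0.2 0 0 0 0 0 0")

```text
clock: 8.42
ee_pos: [0.4381, 0.3793, 0.0437]
orientation: [[0.484, 0.875, -0.004], [0.875, -0.484, -0.007], [-0.008, -0.0, -1.0]]
ft_force: [-1.1, -10.8, 4.7]
width: 0.0531
```

```bash
python3 car.py
```

```text
tcp in carrier [ 3.6 86.5] z 43.7 yawoff -0.02 F car [-10.   -4.2] Fz 4.7 w 53.1 t 8.4167
```

jog_arm(targets="-0.2 -0.3 0 0.3 0 0 0;-0.2 0 0 0.3 0 0 0;-0.2 0 0 0 0 0 0;-0.2 0 0 0 0 0 0")

```text
clock: 8.75
ee_pos: [0.438, 0.3791, 0.0411]
orientation: [[0.484, 0.875, -0.001], [0.875, -0.484, -0.002], [-0.002, 0.0, -1.0]]
ft_force: [-7.1, -12.6, 33.0]
width: 0.0531
```

```bash
python3 car.py
```

```text
tcp in carrier [ 3.4 86.5] z 41.1 yawoff -0.01 F car [-14.5   0.1] Fz 33.0 w 53.1 t 8.75
```

jog_arm(targets="-0.2 -0.1 0 -0.35 0 0 0;-0.2 0 0 0 0 0 0;0.2 0 0 0 0 0 0;0.3 0 0 0 0 0 0;0.4 0 0 0 0 0 0;0.4 0 0 0 0 0 0")

```text
clock: 9.25
ee_pos: [0.4366, 0.3812, 0.0415]
orientation: [[0.482, 0.876, -0.0], [0.876, -0.482, 0.001], [0.001, -0.001, -1.0]]
ft_force: [-0.2, 0.5, -0.8]
width: 0.0597
```

```bash
python3 car.py 3 85 220 0
```

```text
tcp in carrier [ 4.5 88.7] z 41.5 yawoff 0.13 F car [0.4 0.4] Fz -0.8 w 59.7 t 9.25
now [0.4366 0.3812 0.0415] yaw 61.21 | rows N=5: -0.03 0.07 -3.57 0 0 0.0005  (need 4.5) tilt [-3.0e-04  1.3e-03 -1.0e+00]
```

jog_arm(targets="0.6 0 0 -0.5 0 0 0;0.6 0 0 -3.5 0 0 0;0.6 0 0 -3.5 0 0 0;0.6 0 0 -3.5 0 0 0;0.6 0 0 -3.5 0 0 0;0.6 0 0 -3.5 0 0 0;0.6 0 0 0 0 0 0")

```text
clock: 9.83
ee_pos: [0.4402, 0.3831, 0.229]
orientation: [[0.482, 0.876, 0.008], [0.876, -0.483, 0.009], [0.012, 0.003, -1.0]]
ft_force: [1.0, 1.7, 0.2]
width: 0.0679
```

```bash
python3 snap.py 5
python3 - <<'E'
from meas import *
from car import L
crop(np.load("side5.npz")["p"],190,130,290,210,7,"pics/s5.png")
for n,b,z in (("top",(315,180,352,228),.06),("side",(205,250,280,305),.06),("top",(140,200,190,240),.07),("side",(195,150,240,175),.07)):
    p=np.load(n+"5.npz")["p"]
    for c,a in caps(p,n,b): P=plane(n,c,z)[0]; print(n,c.round(2),a,P.round(4),L(P).round(1))
E
python3 go.py .4335 -.333 .2 12
```

```text
top [341.99 211.79] 3 [ 0.4584 -0.4034  0.06  ] [-671.7 -309.8]
top [342.71 218.25] 5 [ 0.4307 -0.4051  0.06  ] [-686.6 -286.3]
top [325.98 220.98] 6 [ 0.4192 -0.3331  0.06  ] [-629.  -241.5]
side [226.84 262.22] 24 [ 0.4457 -0.3301  0.06  ] [-613.6 -263.2]
side [217.61 263.92] 21 [ 0.4193 -0.3357  0.06  ] [-631.3 -242.8]
side [232.29 279.21] 27 [ 0.4581 -0.4061  0.06  ] [-674.2 -310.8]
side [222.14 280.1 ] 27 [ 0.4306 -0.4075  0.06  ] [-688.7 -287.4]
top [156.55 214.34] 3 [0.4496 0.3864 0.07  ] [15.3 79.9]
top [161.26 218.49] 9 [0.4319 0.3658 0.07  ] [-11.2  85.4]
side [219.6  158.54] 6 [0.4373 0.3658 0.07  ] [-8.6 80.7]
now [0.4377 0.381  0.2232] yaw 61.18 | rows N=18: -2.54 3.21 0.12 0 0 0.0477  (need 17.9) tilt [ 0.0023  0.0031 -1.    ]
```

View pics/s5.png

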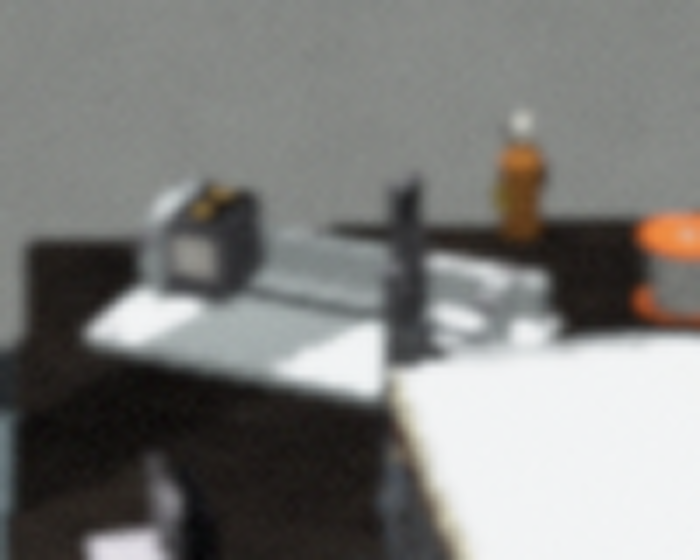

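jog_arm(targets="0.9 -2.54 3.21 0 0 0 0.0477;0.9 -2.54 3.21 0 0 0 0.0477;0.9 -2.54 3.21 0 0 0 0.0477;0.9 -2.54 3.21 0 0 0 0.0477;0.9 -2.54 3.21 0 0 0 0.0477;0.9 -2.54 3.21 0 0 0 0.0477;0.9 -2.54 3.21 0 0 0 0.0477;0.9 -2.54 3.21 0 0 0 0.0477;0.9 -2.54 3.21 0 0 0 0.0477;0.9 -2.54 3.21 0 0 0 0.0477;0.9 -2.54 3.21 0 0 0 0.0477;0.9 -2.54 3.21 0 0 0 0.0477;0.9 -2.54 3.21 0 0 0 0.0477;0.9 -2.54 3.21 0 0 0 0.0477;0.9 -2.54 3.21 0 0 0 0.0477;0.9 -2.54 3.21 0 0 0 0.0477;0.9 -2.54 3.21 0 0 0 0.0477;0.9 -2.54 3.21 0 0 0 0.0477;0.9 0 0 0 0 0 0")

```text
clock: 11.52
ee_pos: [0.4257, -0.3425, 0.2207]
orientation: [[0.981, 0.194, -0.004], [0.194, -0.981, -0.004], [-0.005, 0.004, -1.0]]
ft_force: [-1.2, -0.5, 0.6]
width: 0.0807
```

```bash
python3 snap.py 6
python3 - <<'E'
from meas import *
for n,b,z in (("top",(300,180,362,228),.06),("side",(195,240,280,305),.06)):
    p=np.load(n+"6.npz")["p"]
    for c,a in caps(p,n,b): P=plane(n,c,z)[0]; print(n,c.round(2),a,P.round(4))
E
python3 go.py .4325 -.3315 .03 12 7
```

```text
top [324.53 214.49] 5 [ 0.4471 -0.328   0.06  ]
side [226.86 262.4 ] 18 [ 0.4457 -0.3309  0.06  ]
side [217.38 264.03] 21 [ 0.4187 -0.3361  0.06  ]
side [232.29 279.21] 28 [ 0.4581 -0.4061  0.06  ]
side [222.15 280.1 ] 26 [ 0.4306 -0.4075  0.06  ]
now [ 0.4299 -0.3355  0.22  ] yaw 11.73 | rows N=7: 0.05 -0.05 2.71 0 0 -0.0007  (need 4.8) tilt [-2.6e-03  7.0e-04 -1.0e+00]
```

jog_arm(targets="0.9 0.35 -0.35 2 0 0 0;0.9 0 0 4 0 0 0;0.9 0 0 4 0 0 0;0.9 0 0 4 0 0 0;0.9 0 0 3.2 0 0 0;0.9 0 0 1.5 0 0 0;0.9 0 0 0 0 0 0;-0.2 0 0 0 0 0 0;-0.2 0 0 0 0 0 0;-0.2 0 0 0 0 0 0;-0.2 0 0 0 0 0 0;-0.2 0 0 0 0 0 0;-0.2 0 0 0 0 0 0")

```text
clock: 12.7
ee_pos: [0.4356, -0.3307, 0.0357]
orientation: [[0.978, 0.207, 0.002], [0.207, -0.978, -0.001], [0.002, 0.001, -1.0]]
ft_force: [-0.7, 0.8, 9.0]
width: 0.0532
```

```bash
python3 car.py;python3 snap.py 7
python3 - <<'E'
from meas import *
for n,b,z in (("top",(300,180,362,228),.06),("side",(195,240,280,305),.06)):
    p=np.load(n+"7.npz")["p"]
    for c,a in caps(p,n,b): P=plane(n,c,z)[0]; print(n,c.round(2),a,P.round(4))
E
```

```text
tcp in carrier [-619.1 -254.6] z 35.7 yawoff -49.11 F car [0.4 1. ] Fz 9.0 w 53.2 t 12.7
side [227.96 262.35] 12 [ 0.4488 -0.3309  0.06  ]
side [218.6  264.22] 12 [ 0.4221 -0.3373  0.06  ]
side [232.3  279.18] 28 [ 0.4581 -0.406   0.06  ]
side [222.14 280.11] 27 [ 0.4306 -0.4075  0.06  ]
```

jog_arm(targets="-0.2 0 0 -2 0 0 0;-0.2 0 0 -4 0 0 0;-0.2 0 0 -4 0 0 0;-0.2 0 0 -4 0 0 0;-0.2 0 0 -4 0 0 0;-0.2 0 0 -3.5 0 0 0;-0.2 0 0 0 0 0 0")

```text
clock: 13.38
ee_pos: [0.4373, -0.3332, 0.2567]
orientation: [[0.978, 0.206, 0.011], [0.206, -0.978, -0.006], [0.01, 0.008, -1.0]]
ft_force: [2.1, -1.6, -1.4]
width: 0.0532
```

```bash
python3 car.py -2 41 250 0
```

```text
tcp in carrier [-620.4 -257.4] z 256.7 yawoff -49.17 F car [-0.3 -2.6] Fz -1.4 w 53.2 t 13.3833
now [ 0.4373 -0.3332  0.2567] yaw 11.91 | rows N=18: 2.44 -3.09 0.02 0 0 -0.0477  (need 17.2) tilt [ 0.011  -0.0057 -0.9999]
```

jog_arm(targets="-0.2 2.44 -3.09 0 0 0 -0.0477;-0.2 2.44 -3.09 0 0 0 -0.0477;-0.2 2.44 -3.09 0 0 0 -0.0477;-0.2 2.44 -3.09 0 0 0 -0.0477;-0.2 2.44 -3.09 0 0 0 -0.0477;-0.2 2.44 -3.09 0 0 0 -0.0477;-0.2 2.44 -3.09 0 0 0 -0.0477;-0.2 2.44 -3.09 0 0 0 -0.0477;-0.2 2.44 -3.09 0 0 0 -0.0477;-0.2 2.44 -3.09 0 0 0 -0.0477;-0.2 2.44 -3.09 0 0 0 -0.0477;-0.2 2.44 -3.09 0 0 0 -0.0477;-0.2 2.44 -3.09 0 0 0 -0.0477;-0.2 2.44 -3.09 0 0 0 -0.0477;-0.2 2.44 -3.09 0 0 0 -0.0477;-0.2 2.44 -3.09 0 0 0 -0.0477;-0.2 2.44 -3.09 0 0 0 -0.0477;-0.2 2.44 -3.09 0 0 0 -0.0477;-0.2 0 0 0 0 0 0;-0.2 0 0 0 0 0 0")

```text
clock: 15.05
ee_pos: [0.4696, 0.3586, 0.2487]
orientation: [[0.478, 0.879, -0.001], [0.879, -0.478, 0.001], [-0.0, -0.001, -1.0]]
ft_force: [0.2, -0.8, -0.9]
width: 0.0531
```

```bash
python3 snap.py 8; python3 car.py -2 41 85 0 5;  python3 - <<'E'
from meas import *
crop(np.load("side8.npz")["p"],190,130,290,210,7,"pics/s8.png")
E
```

```text
tcp in carrier [-1.6 44.9] z 249.0 yawoff 0.0 F car [-1.2 -1.2] Fz -2.5 w 53.2 t 15.15
now [0.472  0.3546 0.249 ] yaw 61.08 | rows N=5: -0.00 0.08 3.28 0 0 0.0000  (need 4.1) tilt [-1.0e-04 -1.2e-03 -1.0e+00]
```

View pics/s8.png

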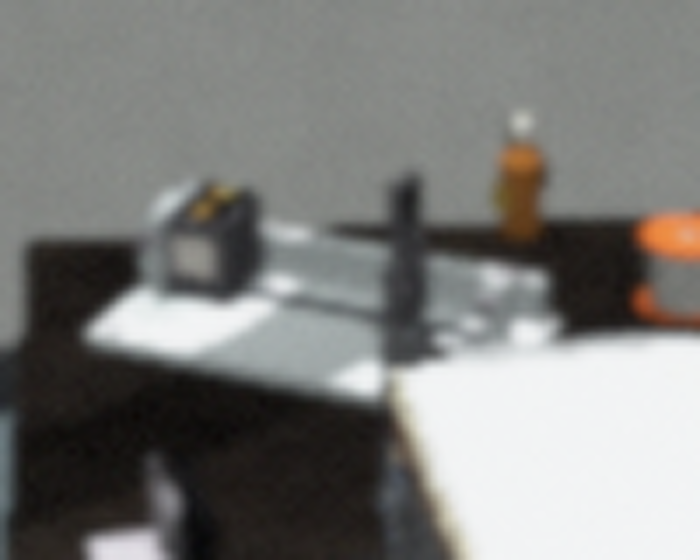

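jog_arm(targets="-0.2 0 0.4 2 0 0 0;-0.2 0 0 4 0 0 0;-0.2 0 0 4 0 0 0;-0.2 0 0 4 0 0 0;-0.2 0 0 2.4 0 0 0;-0.2 0 0 0 0 0 0;-0.2 0 0 0 0 0 0")

```text
clock: 15.73
ee_pos: [0.4757, 0.3518, 0.0849]
orientation: [[0.485, 0.875, -0.001], [0.875, -0.485, -0.002], [-0.003, 0.0, -1.0]]
ft_force: [0.3, 0.5, -0.2]
width: 0.0527
```

```bash
python3 snap.py 9; python3 car.py -2 41 47 0 2;  python3 - <<'E'
from meas import *
crop(np.load("side9.npz")["p"],190,130,290,210,7,"pics/s9.png")
E
```

```text
tcp in carrier [ 0.3 40. ] z 87.5 yawoff -0.03 F car [ 0.1 -1.1] Fz -1.4 w 53.0 t 15.8333
now [0.4772 0.3539 0.0875] yaw 61.05 | rows N=2: -0.12 -0.05 2.02 0 0 -0.0003  (need 1.0) tilt [ 0.003   0.0018 -1.    ]
```

View pics/s9.png

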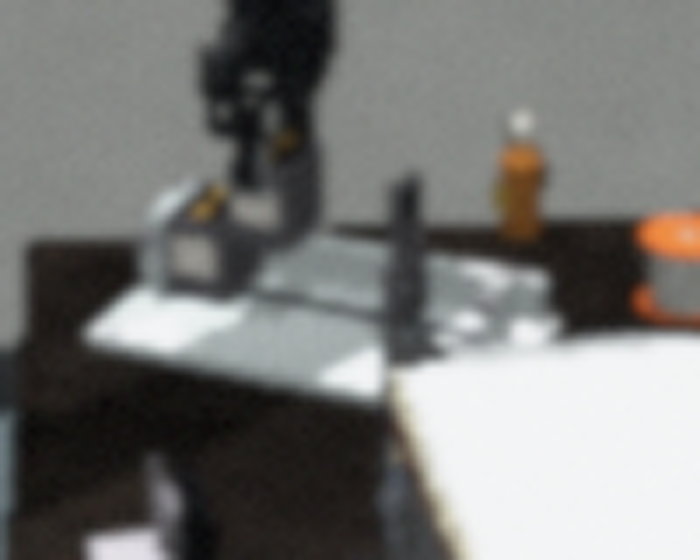

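jog_arm(targets="-0.2 -0.2 0 1.8 0 0 0;-0.2 0 0 1.7 0 0 0;-0.2 0 0 0.5 0 0 0;-0.2 0 0 0 0 0 0;-0.2 0 -0.3 0 0 0 0;-0.2 0 -0.3 0 0 0 0;-0.2 0 -0.3 0 0 0 0;-0.2 0 0 0 0 0 0;-0.2 0 0 0 0 0 0")

```text
clock: 16.58
ee_pos: [0.4718, 0.3548, 0.0475]
orientation: [[0.485, 0.874, 0.009], [0.874, -0.485, 0.0], [0.005, 0.007, -1.0]]
ft_force: [10.0, -5.9, -4.1]
width: 0.0532
```

```bash
python3 car.py
```

```text
tcp in carrier [-1.6 45.1] z 47.5 yawoff -0.1 F car [ -0.3 -11.6] Fz -4.1 w 53.2 t 16.5833
```

jog_arm(targets="-0.2 0 0.25 0.1 0 0 0;-0.2 0.3 0 0.1 0 0 0;-0.2 0.3 0 0 0 0 0;-0.2 0.3 0 0 0 0 0;-0.2 0 0 0 0 0 0;-0.2 0 0 0 0 0 0")

```text
clock: 17.08
ee_pos: [0.4743, 0.3592, 0.0442]
orientation: [[0.485, 0.875, 0.0], [0.875, -0.485, -0.005], [-0.004, 0.003, -1.0]]
ft_force: [2.5, -10.2, 3.1]
width: 0.0528
```

```bash
python3 car.py
```

```text
tcp in carrier [ 3.5 45.1] z 44.2 yawoff -0.07 F car [-7.7 -7.1] Fz 3.1 w 52.8 t 17.0833
```

jog_arm(targets="-0.2 -0.1 0 0.2 0 0 0;-0.2 0 0 0 0 0 0;-0.2 0 0 0 0 0 0")

```text
clock: 17.33
ee_pos: [0.4742, 0.3591, 0.0428]
orientation: [[0.485, 0.875, 0.002], [0.875, -0.485, -0.003], [-0.002, 0.003, -1.0]]
ft_force: [1.5, -10.3, 6.0]
width: 0.053
```

```bash
python3 car.py
```

```text
tcp in carrier [ 3.4 45.2] z 42.8 yawoff -0.06 F car [-8.3 -6.3] Fz 6.0 w 53.0 t 17.3333
```

jog_arm(targets="-0.2 -0.2 0.2 0.1 0 0 0;-0.2 0 0 0 0 0 0;0.1 0 0 0 0 0 0;0.3 0 0 0 0 0 0;0.4 0 0 0 0 0 0;0.4 0 0 0 0 0 0;0.5 0 0 0 0 0 0")

```text
clock: 17.92
ee_pos: [0.4731, 0.3603, 0.0406]
orientation: [[0.482, 0.876, 0.0], [0.876, -0.482, 0.001], [0.001, -0.0, -1.0]]
ft_force: [-0.7, 0.1, -0.0]
width: 0.0641
```

```bash
python3 car.py
```

```text
tcp in carrier [ 3.9 46.7] z 40.6 yawoff 0.1 F car [-0.2  0.6] Fz -0.0 w 64.1 t 17.9167
```

Now lift and look, then fetch the last one.

jog_arm(targets="0.6 0 0 -0.5 0 0 0;0.6 0 0 -3.5 0 0 0;0.6 0 0 -3.5 0 0 0;0.6 0 0 -3.5 0 0 0;0.6 0 0 -3.5 0 0 0;0.6 0 0 -3.5 0 0 0;0.6 0 0 0 0 0 0")

```text
clock: 18.5
ee_pos: [0.4767, 0.3622, 0.2281]
orientation: [[0.483, 0.876, 0.009], [0.876, -0.483, 0.008], [0.012, 0.004, -1.0]]
ft_force: [2.4, 0.6, 1.3]
width: 0.0684
```

```bash
python3 snap.py 10
python3 - <<'E'
from meas import *
from car import L
crop(np.load("side10.npz")["p"],190,130,290,210,7,"pics/s10.png")
for n,b,z in (("top",(300,170,372,235),.06),("side",(195,240,290,315),.06),("top",(140,190,190,240),.07),("side",(195,150,240,175),.07)):
    p=np.load(n+"10.npz")["p"]
    for c,a in caps(p,n,b): P=plane(n,c,z)[0]; print(n,c.round(2),a,P.round(4),L(P).round(1))
E
python3 go.py .4450 -.4055 .22 3.5
```

```text
top [341.98 211.79] 3 [ 0.4584 -0.4034  0.06  ] [-671.7 -309.8]
top [342.7  218.24] 6 [ 0.4307 -0.4051  0.06  ] [-686.6 -286.4]
side [232.29 279.19] 28 [ 0.4581 -0.4061  0.06  ] [-674.1 -310.8]
side [222.14 280.1 ] 27 [ 0.4306 -0.4075  0.06  ] [-688.7 -287.4]
top [166.37 210.39] 6 [0.4662 0.3457 0.07  ] [-12.2  45.7]
top [155.72 215.26] 8 [0.4457 0.3897 0.07  ] [16.3 84.9]
top [161.3  218.42] 10 [0.4322 0.3657 0.07  ] [-11.2  85.1]
side [220.03 158.39] 8 [0.4392 0.3672 0.07  ] [-6.5 79.8]
now [0.474  0.3603 0.2222] yaw 61.15 | rows N=20: -2.35 3.24 0.00 0 0 0.0503  (need 19.2) tilt [ 0.0025  0.0025 -1.    ]
```

View pics/s10.png

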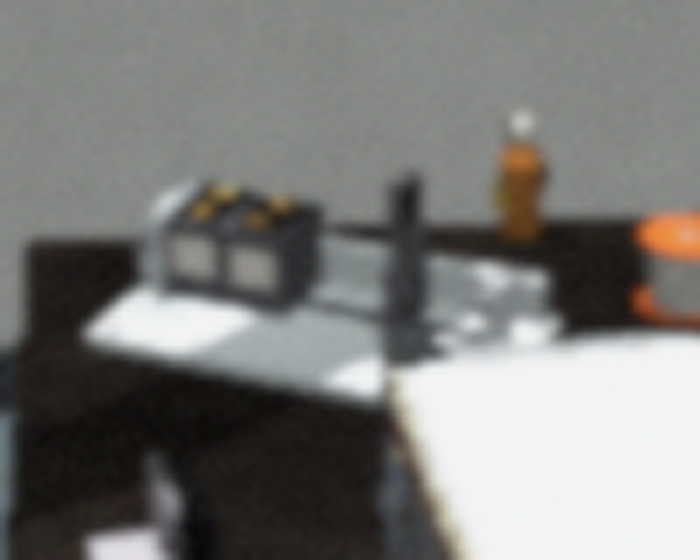

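jog_arm(targets="0.9 -2.35 3.24 0 0 0 0.0503;0.9 -2.35 3.24 0 0 0 0.0503;0.9 -2.35 3.24 0 0 0 0.0503;0.9 -2.35 3.24 0 0 0 0.0503;0.9 -2.35 3.24 0 0 0 0.0503;0.9 -2.35 3.24 0 0 0 0.0503;0.9 -2.35 3.24 0 0 0 0.0503;0.9 -2.35 3.24 0 0 0 0.0503;0.9 -2.35 3.24 0 0 0 0.0503;0.9 -2.35 3.24 0 0 0 0.0503;0.9 -2.35 3.24 0 0 0 0.0503;0.9 -2.35 3.24 0 0 0 0.0503;0.9 -2.35 3.24 0 0 0 0.0503;0.9 -2.35 3.24 0 0 0 0.0503;0.9 -2.35 3.24 0 0 0 0.0503;0.9 -2.35 3.24 0 0 0 0.0503;0.9 -2.35 3.24 0 0 0 0.0503;0.9 -2.35 3.24 0 0 0 0.0503;0.9 -2.35 3.24 0 0 0 0.0503;0.9 -2.35 3.24 0 0 0 0.0503")

```text
clock: 20.27
ee_pos: [0.4424, -0.408, 0.2186]
orientation: [[0.998, 0.059, -0.002], [0.059, -0.998, 0.001], [-0.002, -0.002, -1.0]]
ft_force: [0.4, 0.2, -0.7]
width: 0.0809
```

```bash
python3 snap.py 11
python3 - <<'E'
from meas import *
for n,b,z in (("top",(300,170,372,235),.06),("side",(195,240,290,315),.06)):
    p=np.load(n+"11.npz")["p"]
    for c,a in caps(p,n,b): P=plane(n,c,z)[0]; print(n,c.round(2),a,P.round(4))
E
python3 snap.py 12 # settle
python3 go.py .4450 -.4055 .03 3.5 7
```

```text
top [342.07 211.33] 4 [ 0.4604 -0.4039  0.06  ]
side [221.67 280.17] 22 [ 0.4293 -0.4077  0.06  ]
side [232.37 279.41] 21 [ 0.4582 -0.407   0.06  ]
now [ 0.4422 -0.4077  0.2188] yaw 3.33 | rows N=7: 0.05 -0.02 2.70 0 0 -0.0004  (need 4.7) tilt [-0.0025  0.0012 -1.    ]
```

jog_arm(targets="0.9 0.25 -0.15 2 0 0 0;0.9 0 0 4 0 0 0;0.9 0 0 4 0 0 0;0.9 0 0 4 0 0 0;0.9 0 0 3.2 0 0 0;0.9 0 0 1.4 0 0 0;0.9 0 0 0 0 0 0;-0.2 0 0 0 0 0 0;-0.2 0 0 0 0 0 0;-0.2 0 0 0 0 0 0;-0.2 0 0 0 0 0 0;-0.2 0 0 0 0 0 0;-0.2 0 0 0 0 0 0")

```text
clock: 21.55
ee_pos: [0.4477, -0.4068, 0.0367]
orientation: [[0.998, 0.061, 0.003], [0.061, -0.998, -0.002], [0.003, 0.003, -1.0]]
ft_force: [-1.3, 0.1, 7.1]
width: 0.0533
```

jog_arm(targets="-0.2 0 0 -2 0 0 0;-0.2 0 0 -4 0 0 0;-0.2 0 0 -4 0 0 0;-0.2 0 0 -4 0 0 0;-0.2 0 0 -4 0 0 0;-0.2 0 0 -3.7 0 0 0;-0.2 0 0 0 0 0 0")

```text
clock: 22.13
ee_pos: [0.4491, -0.409, 0.2602]
orientation: [[0.998, 0.06, 0.012], [0.06, -0.998, -0.008], [0.011, 0.009, -1.0]]
ft_force: [1.3, -1.6, -1.1]
width: 0.0529
```

```bash
python3 snap.py 13
python3 - <<'E'
from meas import *
crop(np.load("side13.npz")["p"],190,150,330,310,5,"pics/s13.png")
E
python3 car.py -2 0 255 0
```

```text
tcp in carrier [-679.4 -301.2] z 253.7 yawoff -57.56 F car [0.9 0.5] Fz -2.5 w 52.8 t 22.2333
now [ 0.4472 -0.406   0.2537] yaw 3.51 | rows N=19: 2.38 -3.30 -0.01 0 0 -0.0529  (need 18.5) tilt [ 0.0042 -0.002  -1.    ]
```

View pics/s13.png

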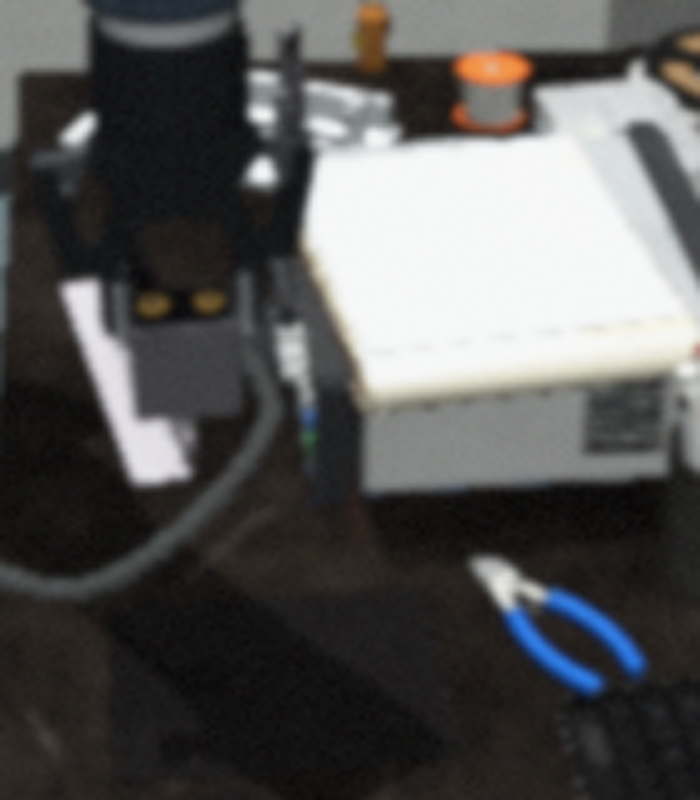

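jog_arm(targets="-0.2 2.38 -3.3 0 0 0 -0.0529;-0.2 2.38 -3.3 0 0 0 -0.0529;-0.2 2.38 -3.3 0 0 0 -0.0529;-0.2 2.38 -3.3 0 0 0 -0.0529;-0.2 2.38 -3.3 0 0 0 -0.0529;-0.2 2.38 -3.3 0 0 0 -0.0529;-0.2 2.38 -3.3 0 0 0 -0.0529;-0.2 2.38 -3.3 0 0 0 -0.0529;-0.2 2.38 -3.3 0 0 0 -0.0529;-0.2 2.38 -3.3 0 0 0 -0.0529;-0.2 2.38 -3.3 0 0 0 -0.0529;-0.2 2.38 -3.3 0 0 0 -0.0529;-0.2 2.38 -3.3 0 0 0 -0.0529;-0.2 2.38 -3.3 0 0 0 -0.0529;-0.2 2.38 -3.3 0 0 0 -0.0529;-0.2 2.38 -3.3 0 0 0 -0.0529;-0.2 2.38 -3.3 0 0 0 -0.0529;-0.2 2.38 -3.3 0 0 0 -0.0529;-0.2 2.38 -3.3 0 0 0 -0.0529;-0.2 0 0 0 0 0 0")

```text
clock: 23.9
ee_pos: [0.5043, 0.3431, 0.2493]
orientation: [[0.47, 0.883, -0.006], [0.883, -0.47, 0.005], [0.001, -0.007, -1.0]]
ft_force: [-1.6, 1.9, -1.8]
width: 0.0532
```

jog_arm(targets="-0.2 0 0 0 0 0 0;-0.2 0 0 0 0 0 0")

```text
clock: 24.07
ee_pos: [0.5105, 0.3318, 0.2499]
orientation: [[0.483, 0.875, -0.002], [0.875, -0.483, -0.002], [-0.003, -0.001, -1.0]]
ft_force: [0.2, -0.2, -1.1]
width: 0.0531
```

```bash
python3 car.py -2 0 88 0 5
```

```text
tcp in carrier [-2.9  0.2] z 249.9 yawoff 0.02 F car [-0.1 -0.2] Fz -1.1 w 53.1 t 24.0667
now [0.5105 0.3318 0.2499] yaw 61.09 | rows N=5: 0.03 0.01 3.24 0 0 0.0001  (need 4.0) tilt [-0.0019 -0.002  -1.    ]
```

jog_arm(targets="-0.2 0 0 2 0 0 0;-0.2 0 0 4 0 0 0;-0.2 0 0 4 0 0 0;-0.2 0 0 4 0 0 0;-0.2 0 0 2.2 0 0 0;-0.2 0 0 0 0 0 0;-0.2 0 0 0 0 0 0")

```text
clock: 24.65
ee_pos: [0.5112, 0.3305, 0.0884]
orientation: [[0.486, 0.874, -0.002], [0.874, -0.486, -0.003], [-0.003, -0.0, -1.0]]
ft_force: [0.7, 0.3, -0.7]
width: 0.053
```

```bash
python3 snap.py 14; python3 car.py -2 0 48 0 2;  python3 - <<'E'
from meas import *
crop(np.load("side14.npz")["p"],190,130,290,210,7,"pics/s14.png")
E
```

```text
tcp in carrier [-1.1 -1.7] z 91.2 yawoff -0.08 F car [-0.   0.2] Fz -1.0 w 53.1 t 24.75
now [0.513  0.3325 0.0912] yaw 61.00 | rows N=2: -0.05 -0.09 2.16 0 0 -0.0007  (need 1.1) tilt [ 0.0028  0.0014 -1.    ]
```

View pics/s14.png

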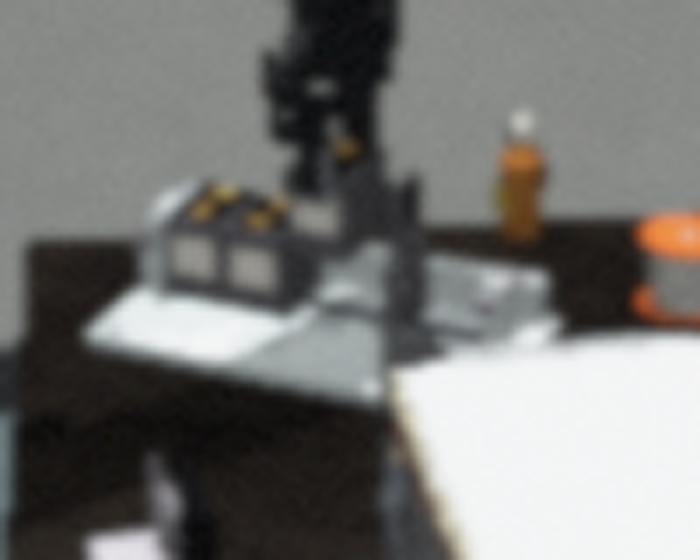

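jog_arm(targets="-0.2 -0.1 0 1.8 0 0 0;-0.2 0 0 1.7 0 0 0;-0.2 0 0 0.8 0 0 0;-0.2 0 0 0 0 0 0;-0.2 0 -0.3 0 0 0 0;-0.2 0 -0.3 0 0 0 0;-0.2 0 -0.3 0 0 0 0;-0.2 0 0 0 0 0 0;-0.2 0 0 0 0 0 0")

```text
clock: 25.5
ee_pos: [0.5076, 0.3342, 0.0484]
orientation: [[0.485, 0.874, 0.008], [0.874, -0.485, -0.0], [0.004, 0.007, -1.0]]
ft_force: [8.7, -4.2, -3.2]
width: 0.0534
```

```bash
python3 car.py
```

```text
tcp in carrier [-2.3  3.9] z 48.4 yawoff -0.1 F car [ 0.5 -9.6] Fz -3.2 w 53.4 t 25.5
```

jog_arm(targets="-0.2 0 0.2 0.1 0 0 0;-0.2 0.3 0 0.1 0 0 0;-0.2 0.3 0 0.1 0 0 0;-0.2 0.35 0 0 0 0 0;-0.2 0 0 0 0 0 0;-0.2 0 0 0 0 0 0")

```text
clock: 26.0
ee_pos: [0.5105, 0.3391, 0.0442]
orientation: [[0.485, 0.875, 0.0], [0.875, -0.485, -0.006], [-0.005, 0.003, -1.0]]
ft_force: [1.7, -9.9, 3.2]
width: 0.0526
```

```bash
python3 car.py
```

```text
tcp in carrier [3.4 3.7] z 44.2 yawoff -0.08 F car [-7.8 -6.3] Fz 3.2 w 52.6 t 26.0
```

jog_arm(targets="-0.2 -0.15 0 0.15 0 0 0;-0.2 -0.1 0.2 0.05 0 0 0;-0.2 0 0 0 0 0 0;0.1 0 0 0 0 0 0;0.3 0 0 0 0 0 0;0.4 0 0 0 0 0 0;0.4 0 0 0 0 0 0;0.5 0 0 0 0 0 0")

```text
clock: 26.67
ee_pos: [0.5097, 0.3415, 0.0417]
orientation: [[0.483, 0.876, 0.001], [0.876, -0.483, 0.001], [0.001, -0.0, -1.0]]
ft_force: [-0.3, 0.7, 0.3]
width: 0.0642
```

```bash
python3 car.py
```

```text
tcp in carrier [5.1 5.6] z 41.7 yawoff 0.06 F car [0.5 0.6] Fz 0.3 w 64.2 t 26.6667
```

jog_arm(targets="0.6 0 0 -0.5 0 0 0;0.6 0 0 -3.5 0 0 0;0.6 0 0 -3.5 0 0 0;0.6 0 0 -3.5 0 0 0;0.6 0 0 -3.5 0 0 0;-0.5 0 0 -0.5 0 0 0;-0.5 0 0 0 0 0 0;-1 0 0 0 0 0 0")

```text
clock: 27.33
ee_pos: [0.5093, 0.3405, 0.1911]
orientation: [[0.483, 0.876, -0.0], [0.876, -0.483, 0.0], [0.0, -0.0, -1.0]]
ft_force: [-0.2, 0.0, -1.1]
width: 0.0326
```

```bash
python3 snap.py 15
python3 - <<'E'
from meas import *
from car import L
crop(np.load("side15.npz")["p"],190,130,290,210,7,"pics/s15.png")
crop(np.load("top15.npz")["p"],140,160,230,245,8,"pics/t15.png")
for n,b,z in (("top",(140,180,200,240),.07),("side",(195,150,260,175),.07)):
    p=np.load(n+"15.npz")["p"]
    for c,a in caps(p,n,b): P=plane(n,c,z)[0]; print(n,c.round(2),a,P.round(4),L(P).round(1))
for n in ("top","side"):
    C=cloud(n,np.load(n+"15.npz")["p"],np.load(n+"15.npz")["d"]).reshape(-1,3)
    k=(C[:,0]>.5)&(C[:,0]<.6)&(C[:,1]>.2)&(C[:,1]<.4)&(C[:,2]>.085)&(C[:,2]<.112)
    print(L(C[k].mean(0)).round(1),k.sum())
E
python3 car.py 3 -75 150 0
```

```text
top [171.36 202.18] 3 [0.5012 0.326  0.07  ] [-12.5   5.5]
top [166.42 210.27] 10 [0.4667 0.3456 0.07  ] [-12.1  45.2]
side [220.04 158.38] 8 [0.4392 0.3673 0.07  ] [-6.4 79.7]
side [228.4  159.78] 8 [0.4736 0.35   0.07  ] [-4.9 41.3]
side [236.32 161.94] 6 [0.5054 0.3257 0.07  ] [-10.8   1.7]
[  0.9 -44.4] 21
[ -5.5 -44. ] 28
tcp in carrier [3.1 5.7] z 189.5 yawoff 0.03 F car [-0.5  1.2] Fz -0.1 w 17.3 t 27.4333
now [0.5086 0.3398 0.1895] yaw 61.11 | rows N=3: -0.00 2.69 1.31 0 0 0.0002  (need 2.2) tilt [-0.0025 -0.0018 -1.    ]
```

View pics/s15.png

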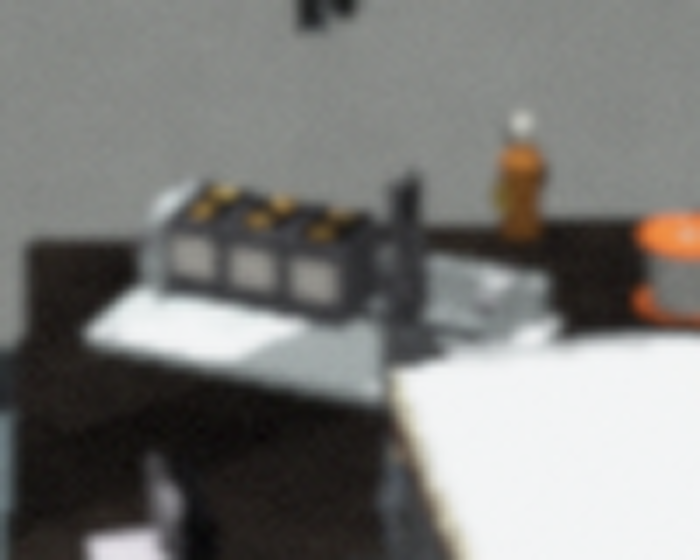

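View pics/t15.png

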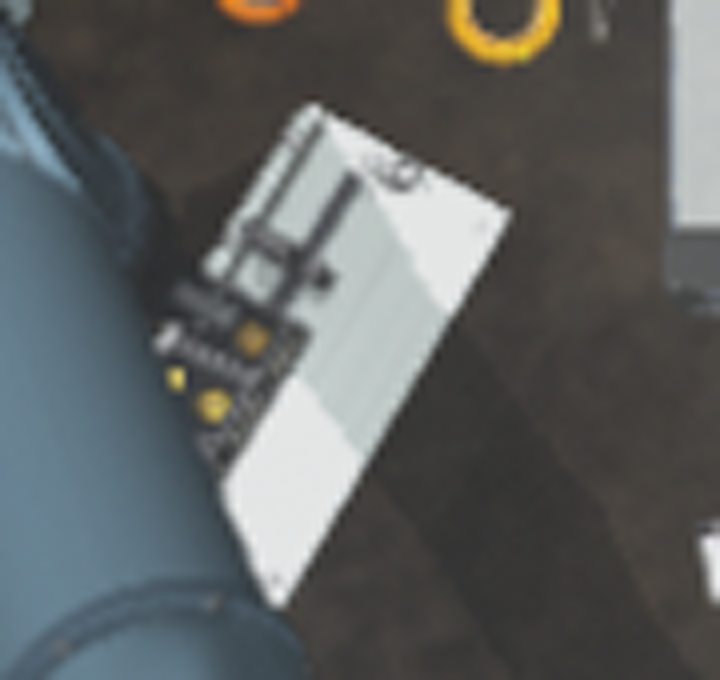

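jog_arm(targets="-1 0 2.8 0 0 0 0;-1 0 2.8 0 0 0 0;-1 0 2.8 0 0 0 0;-1 0 0 3.7 0 0 0;-1 0 0 3.7 0 0 0;-1 0 0 3.6 0 0 0;-1 0 0 0 0 0 0;-1 0 0 0 0 0 0")

```text
clock: 28.1
ee_pos: [0.5809, 0.2986, 0.0785]
orientation: [[0.483, 0.875, -0.006], [0.875, -0.483, -0.003], [-0.006, -0.003, -1.0]]
ft_force: [-0.5, 0.4, 0.8]
width: 0.0001
```

```bash
python3 snap.py 16; python3 car.py;  python3 - <<'E'
from meas import *
crop(np.load("side16.npz")["p"],190,120,290,200,7,"pics/s16.png")
E
```

```text
tcp in carrier [  5.  -79.7] z 82.8 yawoff 0.01 F car [ 0.5 -0.2] Fz 0.7 w 0.0 t 28.2
```

View pics/s16.png

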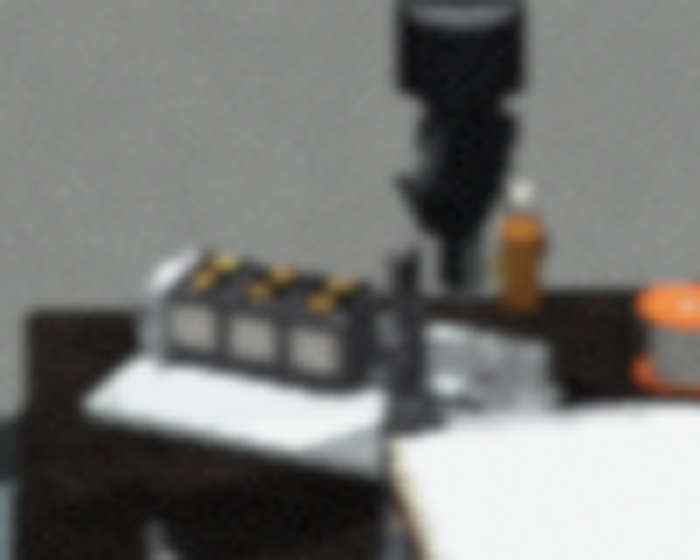

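jog_arm(targets="-1 -0.2 -1 0.5 0 0 0;-1 0 -1 0 0 0 0;-1 0 -0.7 0 0 0 0;-1 0 -0.5 0 0 0 0;-1 0 -0.4 0 0 0 0;-1 0 -0.3 0 0 0 0;-1 0 0 0 0 0 0")

```text
clock: 28.78
ee_pos: [0.5478, 0.3177, 0.0768]
orientation: [[0.483, 0.876, 0.0], [0.876, -0.483, 0.001], [0.001, -0.0, -1.0]]
ft_force: [0.5, -0.5, 0.3]
width: 0.0002
```

```bash
python3 car.py
```

```text
tcp in carrier [  2.8 -39.3] z 76.8 yawoff 0.06 F car [-0.2 -0.7] Fz 0.3 w 0.2 t 28.7833
```

jog_arm(targets="-1 0 -0.3 0 0 0 0;-1 0 -0.3 0 0 0 0;-1 0 0 0 0 0 0;-1 0 0 0 0 0 0")

```text
clock: 29.12
ee_pos: [0.5462, 0.3184, 0.0767]
orientation: [[0.485, 0.874, 0.006], [0.874, -0.485, -0.0], [0.003, 0.005, -1.0]]
ft_force: [9.1, -2.3, -1.6]
width: -0.0001
```

```bash
python3 car.py
```

```text
tcp in carrier [  2.6 -37.5] z 76.7 yawoff -0.1 F car [ 2.4 -9.1] Fz -1.6 w -0.1 t 29.1167
```

jog_arm(targets="-1 0 -0.2 0 0 0 0;-1 0 0 0 0 0 0;-1 0 0 0 0 0 0")

```text
clock: 29.37
ee_pos: [0.5462, 0.3185, 0.0768]
orientation: [[0.486, 0.874, 0.008], [0.874, -0.486, -0.001], [0.003, 0.008, -1.0]]
ft_force: [14.3, -3.9, -4.5]
width: 0.0
```

```bash
python3 car.py; python3 snap.py 17
python3 - <<'E'
from meas import *
crop(np.load("side17.npz")["p"],190,130,290,210,7,"pics/s17.png")
E
```

```text
tcp in carrier [  2.6 -37.5] z 76.8 yawoff -0.16 F car [  3.5 -14.4] Fz -4.5 w 0.0 t 29.3667
```

View pics/s17.png

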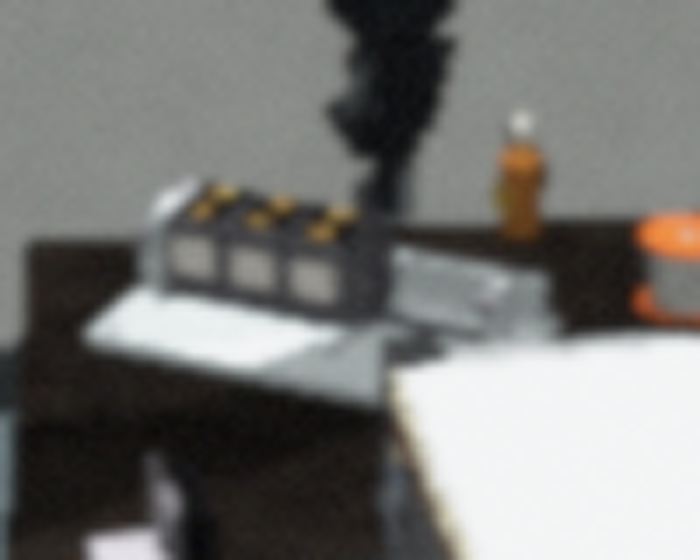

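jog_arm(targets="-1 0 1.5 0 0 0 0;-1 0 0 -3.5 0 0 0;-1 0 0 -1.5 0 0 0;-1 -3.7 -2.9 0 0 0 0;-1 -3.7 -2.8 0 0 0 0;-1 0 0 2.5 0 0 0;-1 0 0 3.5 0 0 0;-1 0 0 2.5 0 0 0;-1 0 0 0 0 0 0;-1 0 0 0 0 0 0")

```text
clock: 30.3
ee_pos: [0.4766, 0.2797, 0.0404]
orientation: [[0.483, 0.875, -0.003], [0.875, -0.483, -0.002], [-0.003, -0.002, -1.0]]
ft_force: [0.5, 0.4, 1.1]
width: -0.0001
```

```bash
python3 car.py -50 5 40 0; python3 snap.py 18
python3 - <<'E'
from meas import *
crop(np.load("side18.npz")["p"],190,130,290,210,7,"pics/s18.png")
E
```

```text
tcp in carrier [-64.9   4.6] z 40.4 yawoff 0.01 F car [ 0.6 -0.2] Fz 1.1 w -0.1 t 30.3
now [0.4766 0.2797 0.0404] yaw 61.09 | rows N=1: 1.49 -0.04 0.04 0 0 0.0002  (need 0.4) tilt [-0.0034 -0.0016 -1.    ]
```

View pics/s18.png

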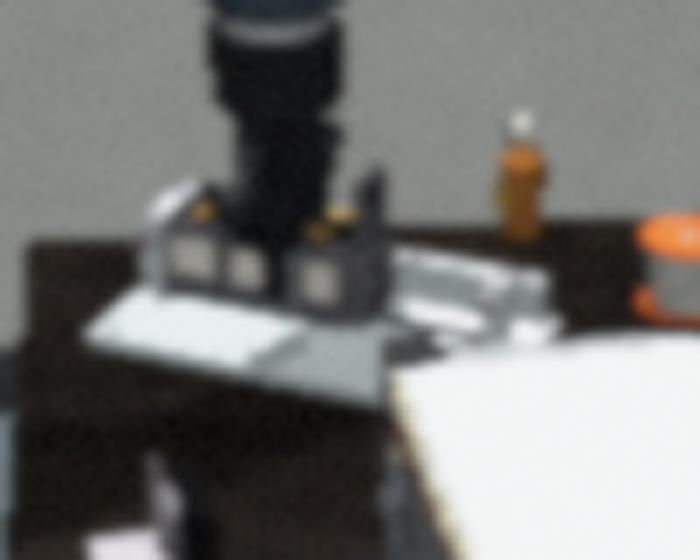

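jog_arm(targets="-1 0 0 0 0 0 0.1208;-1 0 0 0 0 0 0.1208;-1 0 0 0 0 0 0.1208;-1 0 0 0 0 0 0.1208;-1 0 0 0 0 0 0.1208;-1 0 0 0 0 0 0.1208;-1 0 0 0 0 0 0.1208;-1 0 0 0 0 0 0.1208;-1 0 0 0 0 0 0.1208;-1 0 0 0 0 0 0.1208;-1 0 0 0 0 0 0.1208;-1 0 0 0 0 0 0.1208;-1 0 0 0 0 0 0.1208;-1 0 0 1 0 0 0;-1 0 0 0 0 0 0;-1 0 0 0 0 0 0")

```text
clock: 31.73
ee_pos: [0.4777, 0.2806, 0.0314]
orientation: [[0.877, -0.48, -0.0], [-0.48, -0.877, 0.001], [-0.001, -0.0, -1.0]]
ft_force: [-0.2, -0.1, 0.2]
width: -0.0004
```

```bash
python3 car.py -45 5 30 -90
```

```text
tcp in carrier [-63.6   4.2] z 31.4 yawoff -89.75 F car [-0.2  0.2] Fz 0.2 w -0.4 t 31.7333
now [0.4777 0.2806 0.0314] yaw -28.67 | rows N=1: -0.08 -1.86 0.14 0 0 0.0044  (need 0.5) tilt [-4.e-04  6.e-04 -1.e+00]
```

jog_arm(targets="-1 0 -1.4 0 0 0 0;-1 0 -0.8 0 0 0 0;-1 0 -0.3 0 0 0 0;-1 0 -0.2 0 0 0 0;-1 0 -0.2 0 0 0 0;-1 0 -0.2 0 0 0 0;-1 0 0 0 0 0 0;-1 0 0 0 0 0 0")

```text
clock: 32.4
ee_pos: [0.492, 0.3057, 0.0312]
orientation: [[0.875, -0.484, -0.002], [-0.484, -0.875, -0.002], [-0.001, 0.003, -1.0]]
ft_force: [-2.2, -4.0, 3.6]
width: 0.0003
```

```bash
python3 car.py
```

```text
tcp in carrier [-34.8   3.8] z 31.2 yawoff -90.0 F car [-4.5 -0. ] Fz 3.6 w 0.3 t 32.4
```

jog_arm(targets="-1 0 -0.25 0 0 0 0;-1 0 0 0 0 0 0;-1 0 0 0 0 0 0")

```text
clock: 32.65
ee_pos: [0.492, 0.3057, 0.031]
orientation: [[0.875, -0.485, -0.005], [-0.485, -0.875, -0.005], [-0.002, 0.006, -1.0]]
ft_force: [-7.5, -9.2, 9.4]
width: -0.0003
```

```bash
python3 car.py
```

```text
tcp in carrier [-34.8   3.8] z 31.0 yawoff -90.07 F car [-11.7   2.2] Fz 9.4 w -0.3 t 32.65
```

jog_arm(targets="-1 0 1 0 0 0 0;-1 -2 0 0 0 0 0;-1 -2 0 0 0 0 0;-1 0 0 0 0 0 0;-1 0 -0.5 0 0 0 0;-1 0 -0.3 0 0 0 0;-1 0 -0.2 0 0 0 0;-1 0 0 0 0 0 0;-1 0 0 0 0 0 0")

```text
clock: 33.4
ee_pos: [0.4567, 0.3251, 0.0306]
orientation: [[0.875, -0.485, -0.007], [-0.485, -0.875, -0.005], [-0.003, 0.007, -1.0]]
ft_force: [-10.2, -8.1, 8.2]
width: 0.0001
```

```bash
python3 car.py
```

```text
tcp in carrier [-34.8  44.1] z 30.6 yawoff -90.06 F car [-12.   5.] Fz 8.2 w 0.1 t 33.4
```

jog_arm(targets="-1 0 1 0 0 0 0;-1 -2 0 0 0 0 0;-1 -2 0 0 0 0 0;-1 0 0 0 0 0 0;-1 0 -0.5 0 0 0 0;-1 0 -0.3 0 0 0 0;-1 0 -0.2 0 0 0 0;-1 0 0 0 0 0 0;-1 0 0 0 0 0 0")

```text
clock: 34.15
ee_pos: [0.4225, 0.3441, 0.0307]
orientation: [[0.874, -0.485, -0.006], [-0.485, -0.874, -0.005], [-0.003, 0.007, -1.0]]
ft_force: [-9.1, -9.2, 8.3]
width: -0.0001
```

```bash
python3 car.py
```

```text
tcp in carrier [-34.8  83.2] z 30.7 yawoff -90.09 F car [-12.5   3.5] Fz 8.3 w -0.1 t 34.15
```

jog_arm(targets="-1 0 1.5 0 0 0 0;-1 0 0 -3 0 0 0;-1 0 0 -4 0 0 0;-1 0 0 -4 0 0 0;-1 3.9 -1.35 0 0 0 0;-1 3.9 -1.35 0 0 0 0;-1 3.9 -1.35 0 0 0 0;-1 3.9 -1.35 0 0 0 0;-1 0 0 0 0 0 0;-1 0 0 2.5 0 0 0;-1 0 0 2.5 0 0 0;-1 0 0 1 0 0 0;-1 0 0 0 0 0 0;-1 0 0 0 0 0 0")

```text
clock: 35.32
ee_pos: [0.5802, 0.3065, 0.0817]
orientation: [[0.875, -0.484, 0.001], [-0.484, -0.875, -0.001], [0.001, 0.0, -1.0]]
ft_force: [0.2, 0.1, -0.0]
width: -0.0004
```

```bash
python3 car.py 3 -50 77 -90
```

```text
tcp in carrier [  8.6 -73.1] z 81.7 yawoff -90.0 F car [ 0.1 -0.1] Fz -0.0 w -0.4 t 35.3167
now [0.5802 0.3065 0.0817] yaw -28.93 | rows N=1: -2.31 0.56 0.46 0 0 -0.0001  (need 0.6) tilt [ 7.e-04 -6.e-04 -1.e+00]
```

jog_arm(targets="-1 -1.3 0.55 0.4 0 0 0;-1 -1 0 0 0 0 0;-1 -0.5 0 0 0 0 0;-1 -0.3 0 0 0 0 0;-1 -0.3 0 0 0 0 0;-1 -0.3 0 0 0 0 0;-1 0 0 0 0 0 0;-1 0 0 0 0 0 0")

```text
clock: 35.98
ee_pos: [0.5494, 0.3186, 0.0787]
orientation: [[0.875, -0.485, 0.01], [-0.485, -0.875, -0.001], [0.009, -0.004, -1.0]]
ft_force: [11.0, -2.0, -6.2]
width: 0.0001
```

```bash
python3 car.py
```

```text
tcp in carrier [  4.3 -40.3] z 78.7 yawoff -90.09 F car [  3.6 -10.6] Fz -6.2 w 0.1 t 35.9833
```

jog_arm(targets="-1 1.2 0 0 0 0 0;-1 0 0 -3.5 0 0 0;-1 0 0 -4 0 0 0;-1 0 0 -4 0 0 0;-0.5 0 0 0 0 0 0;0 0 0 0 0 0 0")

```text
clock: 36.48
ee_pos: [0.5569, 0.3148, 0.1954]
orientation: [[0.875, -0.483, 0.004], [-0.483, -0.875, 0.003], [0.002, -0.005, -1.0]]
ft_force: [0.1, 0.1, -0.1]
width: 0.0235
```

```bash
python3 snap.py 19
python3 - <<'E'
from edge import *
from car import L
from meas import caps
for n,b,z in (("top",(140,180,200,240),.07),):
    p=np.load(n+"19.npz")["p"]
    for c,a in caps(p,n,b): P=plane(n,c,z)[0]; print(n,c.round(2),a,P.round(4),L(P).round(1))
for n in("top","side"):
    p=np.load(n+"19.npz")["p"]
    FR,FL,BR,BL=(.4144,-.1696),(.3635,.0853),(.4609,-.161),(.4094,.0951)
    h=lambda a,b:np.array(a)*.7+np.array(b)*.3
    front,e1=edge(n,p,FR,FL,.005); right,e2=edge(n,p,FR,h(FR,BR),.005,3);left,e3=edge(n,p,FL,h(FL,BL),.005,3)
    r,l=inter(front,right),inter(front,left);d=l-r
    a=np.arctan2(-d[0],d[1]);m=(r+l)/2;print(n,np.linalg.norm(d),np.degrees(a)," origin",(m+0.038*np.array([np.cos(a),np.sin(a)])).round(4))
crop(np.load("top19.npz")["p"],140,160,230,245,8,"pics/t19.png")
E
python3 go.py .4238 -.0368 .205 11.3
```

```text
top [165.62 198.76] 9 [0.5161 0.3509 0.07  ] [16.5  4.5]
top [171.17 201.98] 7 [0.5021 0.3268 0.07  ] [-11.4   5.1]
top [160.77 207.1 ] 8 [0.4803 0.37   0.07  ] [15.8 45.1]
top [166.42 210.26] 9 [0.4667 0.3456 0.07  ] [-12.1  45.2]
top [161.29 218.41] 10 [0.4322 0.3657 0.07  ] [-11.1  85.1]
top 0.25877512338923814 11.310900170145368  origin [ 0.4269 -0.0356]
side 0.26135084369199285 11.289105004096701  origin [ 0.4261 -0.039 ]
now [0.5545 0.3142 0.1919] yaw -28.88 | rows N=10: -0.64 3.77 -0.13 0 0 -0.0701  (need 9.4) tilt [-0.001  0.    -1.   ]
```

View pics/t19.png

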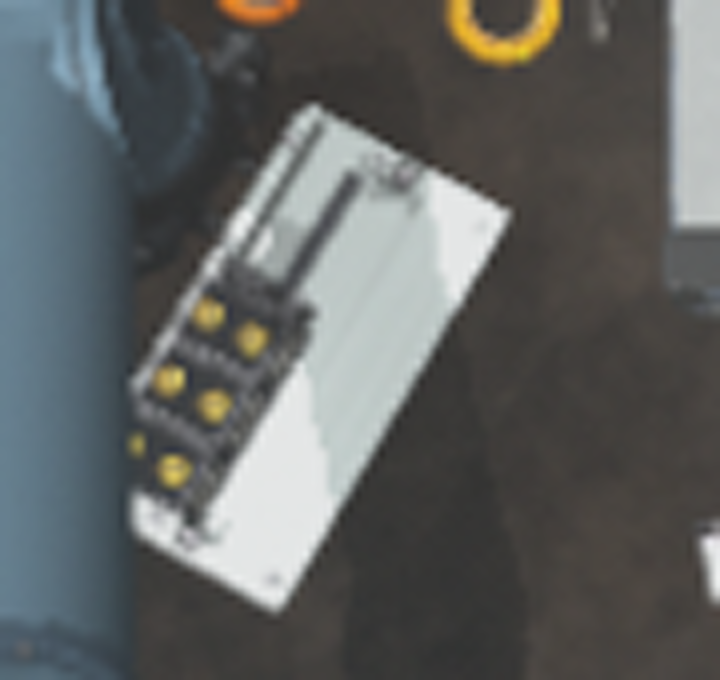

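jog_arm(targets="0 -0.64 3.77 -0.13 0 0 -0.0701;0 -0.64 3.77 -0.13 0 0 -0.0701;0 -0.64 3.77 -0.13 0 0 -0.0701;0 -0.64 3.77 -0.13 0 0 -0.0701;0 -0.64 3.77 -0.13 0 0 -0.0701;0 -0.64 3.77 -0.13 0 0 -0.0701;0 -0.64 3.77 -0.13 0 0 -0.0701;0 -0.64 3.77 -0.13 0 0 -0.0701;0 -0.64 3.77 -0.13 0 0 -0.0701;0 -0.64 3.77 -0.13 0 0 -0.0701;0 0 0 0 0 0 0;0 0 0 0 0 0 0", squeeze=80)

```text
clock: 37.58
ee_pos: [0.4229, -0.0388, 0.2047]
orientation: [[0.982, 0.19, -0.002], [0.19, -0.982, -0.0], [-0.002, 0.0, -1.0]]
ft_force: [0.8, 0.7, 0.8]
width: 0.0426
```

```bash
python3 snap.py 20; python3 go.py .4238 -.0368 .066 11.3 5
python3 - <<'E'
from meas import *
crop(np.load("side20.npz")["p"],190,100,300,270,4,"pics/s20.png")
E
```

```text
now [ 0.4235 -0.0361  0.2046] yaw 11.26 | rows N=5: 0.01 0.02 2.77 0 0 -0.0001  (need 3.5) tilt [-1.7e-03 -1.0e-04 -1.0e+00]
```

View pics/s20.png

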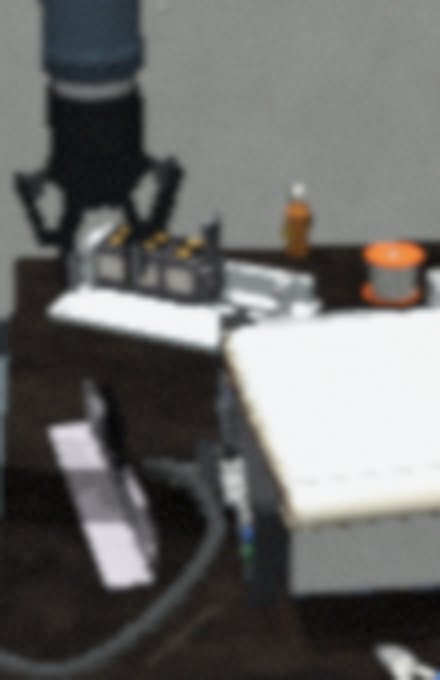

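jog_arm(targets="0 0 0.05 2.5 0 0 0;0 0 0 3.5 0 0 0;0 0 0 3.5 0 0 0;0 0 0 3 0 0 0;0 0 0 1.3 0 0 0;0 0 0 0 0 0 0;0 0 0 0 0 0 0")

```text
clock: 38.27
ee_pos: [0.4235, -0.0362, 0.0667]
orientation: [[0.98, 0.197, -0.002], [0.197, -0.98, -0.0], [-0.002, -0.0, -1.0]]
ft_force: [-0.2, 0.3, 0.1]
width: 0.0427
```

```bash
python3 snap.py 21; python3 go.py .4238 -.0368 .066 11.3
python3 - <<'E'
from meas import *
crop(np.load("side21.npz")["p"],190,140,300,270,5,"pics/s21.png")
E
```

```text
now [ 0.4248 -0.0366  0.068 ] yaw 11.35 | rows N=1: -0.11 -0.00 0.20 0 0 0.0008  (need 0.1) tilt [ 1.2e-03  2.0e-04 -1.0e+00]
```

View pics/s21.png

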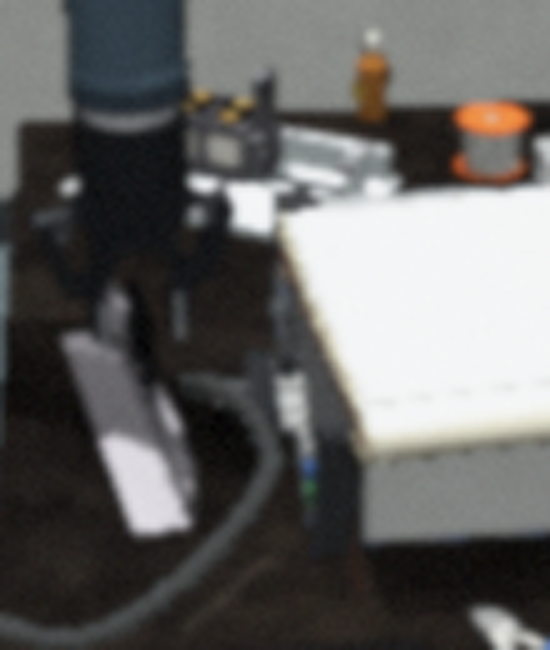

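Straddling the grip block, as planned. Close.

jog_arm(targets="-0.6 0 0 0 0 0 0;-0.9 0 0 0 0 0 0;-1 0 0 0 0 0 0;-1 0 0 0 0 0 0;-1 0 0 0 0 0 0;-1 0 0 0 0 0 0;-1 0 0 0 0 0 0;-1 0 0 0 0 0 0", squeeze=80)

```text
clock: 39.03
ee_pos: [0.4253, -0.0369, 0.0681]
orientation: [[0.981, 0.196, 0.002], [0.196, -0.981, 0.001], [0.002, -0.0, -1.0]]
ft_force: [0.7, 1.0, 8.2]
width: 0.0089
```

```bash
python3 car.py; python3 snap.py 22
python3 - <<'E'
from edge import *
for n in("top","side"):
    p=np.load(n+"22.npz")["p"]
    FR,FL,BR,BL=(.4144,-.1696),(.3635,.0853),(.4609,-.161),(.4094,.0951)
    h=lambda a,b:np.array(a)*.7+np.array(b)*.3
    front,e1=edge(n,p,FR,FL,.005); right,e2=edge(n,p,FR,h(FR,BR),.005,3);left,e3=edge(n,p,FL,h(FL,BL),.005,3)
    r,l=inter(front,right),inter(front,left);d=l-r
    a=np.arctan2(-d[0],d[1]);m=(r+l)/2;print(n,np.linalg.norm(d),np.degrees(a)," origin",(m+0.038*np.array([np.cos(a),np.sin(a)])).round(4),e1,e2,e3,r,l)
E
```

```text
tcp in carrier [-366.9 -103.5] z 68.1 yawoff -49.78 F car [ 1.2 -0.1] Fz 8.2 w 8.9 t 39.0333
top 0.2528067372661352 11.472040802694957  origin [ 0.4275 -0.0385] 0.07737681062166807 0.028213329742061387 0.07777917062261737 [ 0.41535158 -0.16995234] [0.36507092 0.0778038 ]
side 0.2613498171016139 11.387564981992007  origin [ 0.4261 -0.0391] 0.20150698959178123 0.025350363477674498 0.10884236844349822 [ 0.41460328 -0.17472191] [0.36300117 0.08148298]
```

jog_arm(targets="-1 0 0 -1 0 0 0;-1 0 0 -2 0 0 0;-1 0 0 -3.2 0 0 0;-1 0 0 -3.2 0 0 0;-1 0 0 -3.2 0 0 0;-1 0 0 -3.2 0 0 0;-1 0 0 -2.2 0 0 0;-1 0 0 -1 0 0 0;-1 0 0 0 0 0 0;-1 0 0 0 0 0 0")

```text
clock: 39.97
ee_pos: [0.4233, -0.037, 0.2567]
orientation: [[0.981, 0.196, -0.001], [0.196, -0.981, 0.001], [-0.001, -0.001, -1.0]]
ft_force: [-0.1, -0.4, -3.9]
width: 0.0088
```

```bash
python3 snap.py 23; python3 car.py -70 -0.5 258 0 16
python3 - <<'E'
from meas import *
crop(np.load("side23.npz")["p"],160,100,300,250,5,"pics/s23.png")
E
```

```text
tcp in carrier [-368.5 -101.4] z 255.8 yawoff -49.8 F car [-0.5  0.7] Fz -4.2 w 8.8 t 40.0667
now [ 0.4227 -0.0373  0.2558] yaw 11.28 | rows N=16: 1.43 -1.44 -0.02 0 0 -0.0543  (need 7.9) tilt [-3.2e-03 -7.0e-04 -1.0e+00]
```

View pics/s23.png

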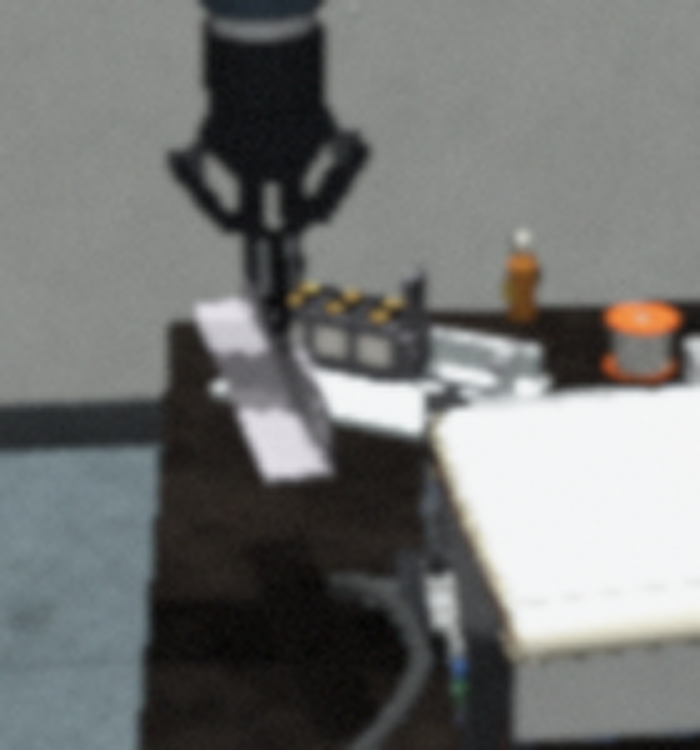

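Gate hangs straight in the grip. Carry it to in front of the carrier.

jog_arm(targets="-1 1.43 -1.44 0 0 0 -0.0543;-1 1.43 -1.44 0 0 0 -0.0543;-1 1.43 -1.44 0 0 0 -0.0543;-1 1.43 -1.44 0 0 0 -0.0543;-1 1.43 -1.44 0 0 0 -0.0543;-1 1.43 -1.44 0 0 0 -0.0543;-1 1.43 -1.44 0 0 0 -0.0543;-1 1.43 -1.44 0 0 0 -0.0543;-1 1.43 -1.44 0 0 0 -0.0543;-1 1.43 -1.44 0 0 0 -0.0543;-1 1.43 -1.44 0 0 0 -0.0543;-1 1.43 -1.44 0 0 0 -0.0543;-1 1.43 -1.44 0 0 0 -0.0543;-1 1.43 -1.44 0 0 0 -0.0543;-1 1.43 -1.44 0 0 0 -0.0543;-1 1.43 -1.44 0 0 0 -0.0543;-1 0 0 0 0 0 0;-1 0 0 0 0 0 0;-1 0 0 0 0 0 0")

```text
clock: 41.65
ee_pos: [0.4796, 0.2722, 0.2572]
orientation: [[0.483, 0.875, -0.0], [0.875, -0.483, -0.001], [-0.001, 0.0, -1.0]]
ft_force: [0.0, -0.1, -2.9]
width: 0.0088
```

```bash
python3 car.py -70 -0.5 115 0
```

```text
tcp in carrier [-70.1  -1.6] z 257.2 yawoff 0.02 F car [-0.1 -0. ] Fz -2.9 w 8.8 t 41.65
now [0.4796 0.2722 0.2572] yaw 61.09 | rows N=4: 0.00 -0.03 3.56 0 0 0.0001  (need 3.6) tilt [-1.e-04 -7.e-04 -1.e+00]
```

jog_arm(targets="-1 0 -0.1 2.5 0 0 0;-1 0 0 3.5 0 0 0;-1 0 0 3.5 0 0 0;-1 0 0 3 0 0 0;-1 0 0 2.2 0 0 0;-1 0 0 0 0 0 0;-1 0 0 0 0 0 0;-1 0 0 0 0 0 0")

```text
clock: 42.32
ee_pos: [0.4802, 0.2728, 0.1119]
orientation: [[0.485, 0.875, 0.002], [0.875, -0.485, 0.001], [0.002, 0.001, -1.0]]
ft_force: [-0.5, -0.0, -3.3]
width: 0.0092
```

```bash
python3 snap.py 24; python3 car.py
python3 - <<'E'
from meas import *
crop(np.load("side24.npz")["p"],180,120,290,220,6,"pics/s24.png")
crop(np.load("top24.npz")["p"],140,160,240,250,7,"pics/t24.png")
E
```

```text
tcp in carrier [-68.7  -1.6] z 112.3 yawoff -0.05 F car [0.2 0.2] Fz -2.1 w 8.8 t 42.4167
```

View pics/s24.png

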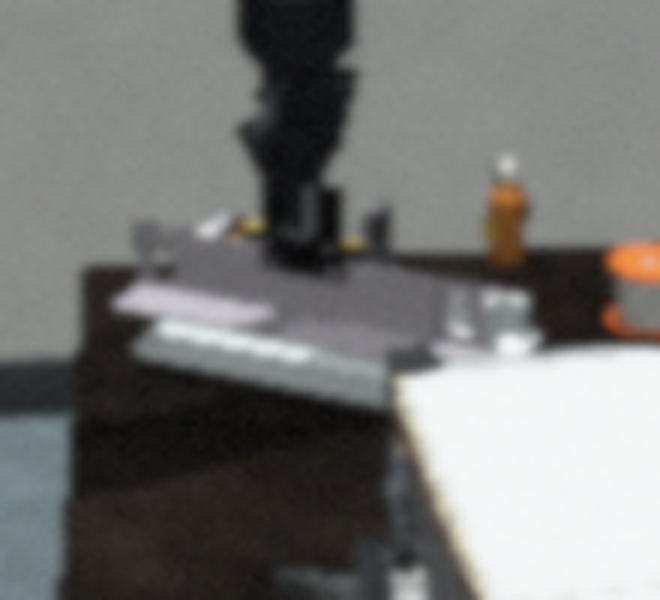

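View pics/t24.png

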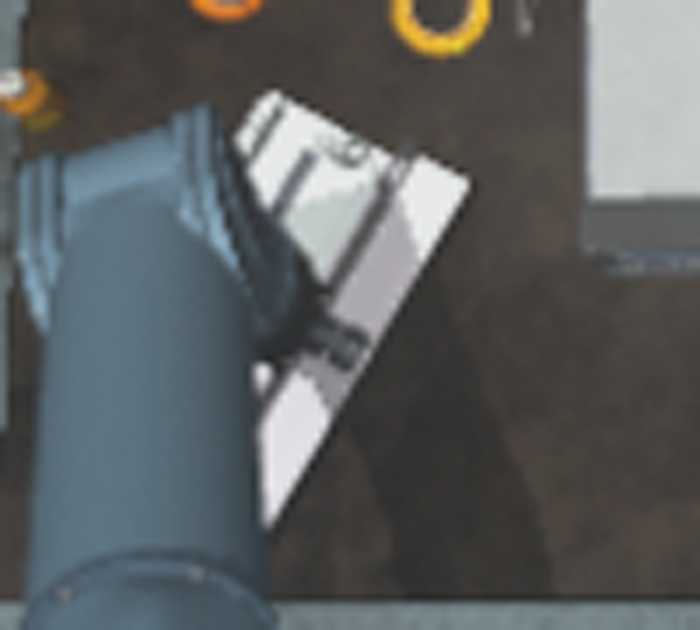

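Run:
```python
from edge import *
from car import L,W
p=np.load("top24.npz")["p"]; z=.0493
def m(n,a,b,h=3,z=z):
    p=np.load(n+"24.npz")["p"]
    e,err=edge(n,p,W(*a),W(*b),z,h); return e,err
for n in("top","side"):
    try:
        fr,e1=m(n,(-104,-125),(-104,60)); 
        rt,e2=m(n,(-104,-130),(-80,-130)); print(n,"front",[L(q).round(1) for q in fr],e1,"right",[L(q).round(1) for q in rt],e2,"corner",L(inter(fr,rt)).round(1))
        lt,e2=m(n,(-104,130),(-75,130)); print(n,"left",[L(q).round(1) for q in lt],e2)
    except Exception as ex: print(n,ex)
```

```text
top front [array([-104.2,   41.8]), array([-104.4, -106.2])] 0.0871032974484859 right [array([ -82.4, -131.3]), array([-101.5, -131.9])] 0.05262488337847957 corner [-104.5 -132.1]
top OpenCV(4.12.0) /io/opencv/modules/imgproc/src/linefit.cpp:618: error: (-215:Assertion failed) npoints2 >= 0 || npoints3 >= 0 in function 'fitLine'

side front [array([-110.6,   38.1]), array([-111.1, -109.6])] 0.5103375067078765 right [array([ -92.9, -120.2]), array([ -71.6, -117.6])] 0.11038350413547507 corner [-111.1 -122.3]
side left [array([-100.7,  130.5]), array([-77.3, 130.7])] 0.12321760277892206
```

jog_arm(targets="-1 0 -0.16 0.7 0 0 0;-1 0.5 0 0.6 0 0 0;-1 0.8 0 0 0 0 0;-1 0 0 0 0 0 0;-1 0 0 0 0 0 0;-1 0 0 0 0 0 0")

```text
clock: 42.92
ee_pos: [0.4838, 0.2851, 0.0973]
orientation: [[0.484, 0.875, 0.0], [0.875, -0.484, -0.0], [-0.0, 0.0, -1.0]]
ft_force: [0.0, -0.9, -3.8]
width: 0.0088
```

```bash
python3 car.py -40 0 99 0
```

```text
tcp in carrier [-56.7   0.9] z 97.3 yawoff -0.0 F car [-0.8 -0.5] Fz -3.8 w 8.8 t 42.9167
now [0.4838 0.2851 0.0973] yaw 61.07 | rows N=1: 1.67 0.09 -0.17 0 0 -0.0001  (need 0.4) tilt [ 1.e-04 -2.e-04 -1.e+00]
```

jog_arm(targets="-1 0.6 0.07 -0.18 0 0 0;-1 0.6 0 0 0 0 0;-1 0 0 0 0 0 0;-1 0 0 0 0 0 0;-1 0 0 0 0 0 0")

```text
clock: 43.33
ee_pos: [0.4901, 0.2951, 0.0991]
orientation: [[0.484, 0.875, -0.0], [0.875, -0.484, -0.0], [-0.0, -0.0, -1.0]]
ft_force: [-0.3, -0.2, -3.0]
width: 0.0091
```

```bash
python3 snap.py 25; python3 car.py -32 0 99 0
python3 - <<'E'
from meas import *
crop(np.load("side25.npz")["p"],180,120,290,220,6,"pics/s25.png")
E
```

```text
tcp in carrier [-45.2   0.3] z 99.0 yawoff -0.04 F car [-0.  -0.3] Fz -3.4 w 9.1 t 43.4333
now [0.49   0.2949 0.099 ] yaw 61.04 | rows N=1: 1.32 0.03 0.00 0 0 -0.0006  (need 0.3) tilt [-3.e-04 -3.e-04 -1.e+00]
```

View pics/s25.png

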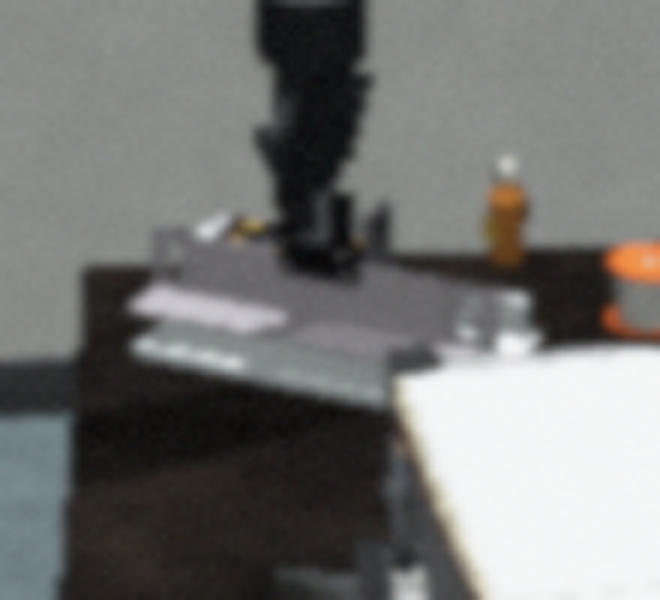

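Aligned at entry height. Advance in small steps.

jog_arm(targets="-1 0.4 0 0 0 0 0;-1 0.3 0 0 0 0 0;-1 0 0 0 0 0 0;-1 0 0 0 0 0 0")

```text
clock: 43.77
ee_pos: [0.4936, 0.3017, 0.0991]
orientation: [[0.484, 0.875, 0.0], [0.875, -0.484, 0.0], [0.0, 0.0, -1.0]]
ft_force: [1.0, 0.3, -3.4]
width: 0.0089
```

```bash
python3 car.py -32 0 99 0
```

```text
tcp in carrier [-37.5   0.4] z 99.1 yawoff 0.0 F car [ 0.7 -0.7] Fz -3.4 w 8.9 t 43.7667
now [0.4936 0.3017 0.0991] yaw 61.08 | rows N=1: 0.55 0.04 0.01 0 0 0.0001  (need 0.1) tilt [ 2.e-04  2.e-04 -1.e+00]
```

jog_arm(targets="-1 0.3 0 0 0 0 0;-1 0.3 0 0 0 0 0;-1 0.1 0 0 0 0 0;-1 0 0 0 0 0 0;-1 0 0 0 0 0 0")

```text
clock: 44.18
ee_pos: [0.4965, 0.3065, 0.0989]
orientation: [[0.484, 0.875, -0.001], [0.875, -0.484, -0.001], [-0.002, -0.0, -1.0]]
ft_force: [-3.1, -3.8, -0.7]
width: 0.0087
```

```bash
python3 car.py -32 0 99 0
```

```text
tcp in carrier [-31.9   0.2] z 98.9 yawoff -0.04 F car [-4.8  0.9] Fz -0.7 w 8.7 t 44.1833
now [0.4965 0.3065 0.0989] yaw 61.04 | rows N=1: -0.01 0.02 -0.01 0 0 -0.0006  (need 0.0) tilt [-0.0012 -0.0014 -1.    ]
```

jog_arm(targets="-1 -0.22 0 0 0 0 0;-1 0 0 0.3 0 0 0;-1 0 0 0.4 0 0 0;-1 0 0 0.3 0 0 0;-1 0 0 0 0 0 0;-1 0 0 0 0 0 0")

```text
clock: 44.68
ee_pos: [0.4958, 0.3058, 0.0888]
orientation: [[0.484, 0.875, -0.0], [0.875, -0.484, 0.0], [0.0, -0.0, -1.0]]
ft_force: [0.6, -0.0, -3.3]
width: 0.0092
```

```bash
python3 car.py -32 0 82 0
```

```text
tcp in carrier [-32.9   0.5] z 88.8 yawoff -0.01 F car [ 0.3 -0.5] Fz -3.3 w 9.2 t 44.6833
now [0.4958 0.3058 0.0888] yaw 61.07 | rows N=1: 0.09 0.05 0.68 0 0 -0.0001  (need 0.2) tilt [-1.e-04  1.e-04 -1.e+00]
```

Sliding down freely behind the heads. Finish.

jog_arm(targets="-1 0 0 0.3 0 0 0;-1 0 0 0.2 0 0 0;-1 0 0 0.2 0 0 0;-1 0 0 0 0 0 0;-1 0 0 0 0 0 0")

```text
clock: 45.1
ee_pos: [0.4959, 0.3056, 0.0821]
orientation: [[0.484, 0.875, 0.0], [0.875, -0.484, 0.0], [0.0, 0.0, -1.0]]
ft_force: [-0.0, 0.5, -2.3]
width: 0.0088
```

```bash
python3 car.py -32 0 82 0
```

```text
tcp in carrier [-33.    0.3] z 82.1 yawoff -0.02 F car [0.4 0.3] Fz -2.3 w 8.8 t 45.1
now [0.4959 0.3056 0.0821] yaw 61.05 | rows N=1: 0.10 0.03 0.01 0 0 -0.0004  (need 0.0) tilt [ 1.e-04  1.e-04 -1.e+00]
```

jog_arm(targets="-1 0 0 0.1 0 0 0;-1 0 0 0.1 0 0 0;-1 0 0 0 0 0 0;-1 0 0 0 0 0 0")

```text
clock: 45.43
ee_pos: [0.4961, 0.3057, 0.0816]
orientation: [[0.484, 0.875, -0.0], [0.875, -0.484, 0.001], [0.001, -0.0, -1.0]]
ft_force: [-4.2, -1.8, 12.9]
width: 0.0086
```

```bash
python3 car.py; python3 snap.py 26
python3 - <<'E'
from meas import *
crop(np.load("side26.npz")["p"],180,120,290,220,6,"pics/s26.png")
E
```

```text
tcp in carrier [-32.8   0.2] z 81.6 yawoff -0.03 F car [-3.6  2.8] Fz 12.9 w 8.6 t 45.4333
```

View pics/s26.png

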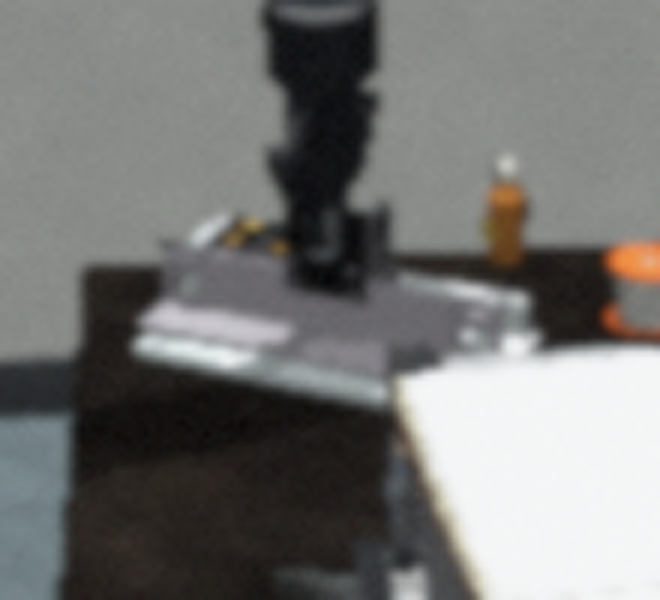

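jog_arm(targets="-1 0 0 -0.1 0 0 0;-1 0 0 0 0 0 0;-0.8 0 0 0 0 0 0;-0.6 0 0 0 0 0 0;-0.55 0 0 0 0 0 0;-0.55 0 0 0 0 0 0;-0.55 0 0 0 0 0 0")

```text
clock: 46.12
ee_pos: [0.496, 0.3055, 0.081]
orientation: [[0.484, 0.875, 0.0], [0.875, -0.484, -0.0], [0.0, 0.0, -1.0]]
ft_force: [0.4, 0.7, 0.8]
width: 0.0193
```

```bash
python3 car.py; python3 snap.py 27
python3 - <<'E'
from meas import *
crop(np.load("side27.npz")["p"],180,120,290,220,6,"pics/s27.png")
E
```

```text
tcp in carrier [-33.    0.2] z 81.0 yawoff -0.02 F car [ 0.8 -0. ] Fz 0.8 w 19.3 t 46.1167
```

View pics/s27.png

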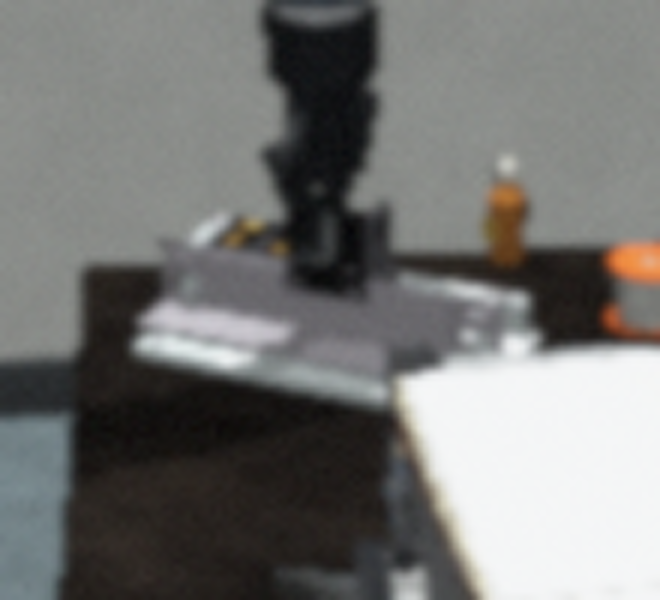

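jog_arm(targets="-0.55 0 0 -1 0 0 0;-0.55 0 0 -2 0 0 0;-0.55 0 0 -3.5 0 0 0;-0.55 0 0 -3.5 0 0 0;-0.55 0 0 -3.5 0 0 0;-0.55 -3 2 0 0 0 0;-0.55 -3 2 0 0 0 0;-0.55 -3 2 0 0 0 0;-0.55 -3 2 0 0 0 0;-0.55 -3 2 0 0 0 0;-0.55 -3 2 0 0 0 0;-0.55 -3 2 0 0 0 0;-0.55 0 0 0 0 0 0;-0.55 0 0 0 0 0 0")

```text
clock: 47.38
ee_pos: [0.517, 0.0514, 0.217]
orientation: [[0.489, 0.873, 0.001], [0.873, -0.489, -0.0], [0.0, 0.001, -1.0]]
ft_force: [-0.9, 1.2, -0.1]
width: 0.0197
```

```bash
python3 car.py; python3 snap.py 28
python3 - <<'E'
from edge import *
from car import L,W
from meas import caps
crop(np.load("side28.npz")["p"],180,120,290,220,6,"pics/s28.png")
crop(np.load("top28.npz")["p"],140,160,240,250,7,"pics/t28.png")
p=np.load("top28.npz")["p"]
for c,a in caps(p,"top",(140,180,200,240)): P=plane("top",c,.07)[0]; print(c.round(2),a,L(P).round(1))
for n in("top","side"):
    p=np.load(n+"28.npz")["p"]
    for nm,a,b,z in(("foot front",(-69,-110),(-69,110),.019),("foot right",(-69,-130),(-45,-130),.019),("foot left",(-69,130),(-45,130),.019)):
        try:
            e,err=edge(n,p,W(*a),W(*b),z,3); print(n,nm,[L(q).round(1).tolist() for q in e],err.round(2))
        except Exception as ex: print(n,nm,"fail")
    C=cloud(n,p,np.load(n+"28.npz")["d"]).reshape(-1,3); l=np.array([L(q) for q in C])
    k=(abs(l[:,0]+32)<15)&(abs(l[:,1])<40)&(C[:,2]>.1)&(C[:,2]<.13)
    print(n,"grip top",l[k].mean(0).round(1),C[k,2].mean().round(4),np.percentile(C[k,2],[50,90]).round(4),k.sum())
E
```

```text
tcp in carrier [-245.3 -141.1] z 217.0 yawoff -0.32 F car [0.6 1.3] Fz -0.1 w 19.7 t 47.3833
[171.3  202.08] 3 [-12.1   5.2]
[160.71 207.13] 5 [16.  45.3]
[166.41 210.25] 5 [-12.   45.1]
[155.76 215.29] 7 [16.1 85. ]
[161.33 218.84] 4 [-12.2  86.6]
top foot front [[-72.2, 88.5], [-71.5, -87.4]] 1.07
top foot right [[-47.4, -129.6], [-66.5, -129.9]] 0.11
top foot left [[-47.4, 131.4], [-66.6, 132.1]] 0.09
top grip top [-34.9  -1. ] 0.1136 [0.1146 0.1196] 45
side foot front [[-82.0, 81.5], [-82.3, -93.4]] 0.48
side foot right fail
side foot left [[-63.2, 133.9], [-43.8, 134.1]] 0.09
side grip top [-37.9   3.1] 0.1089 [0.1091 0.1158] 51
```

View pics/s28.png

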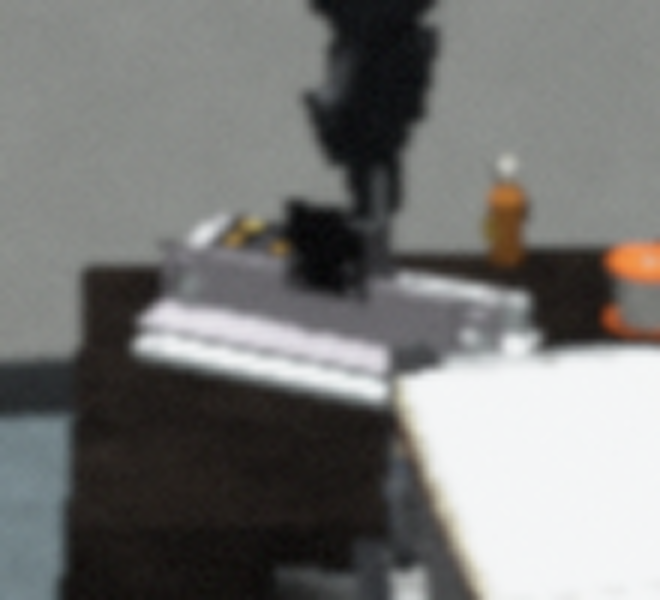

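View pics/t28.png

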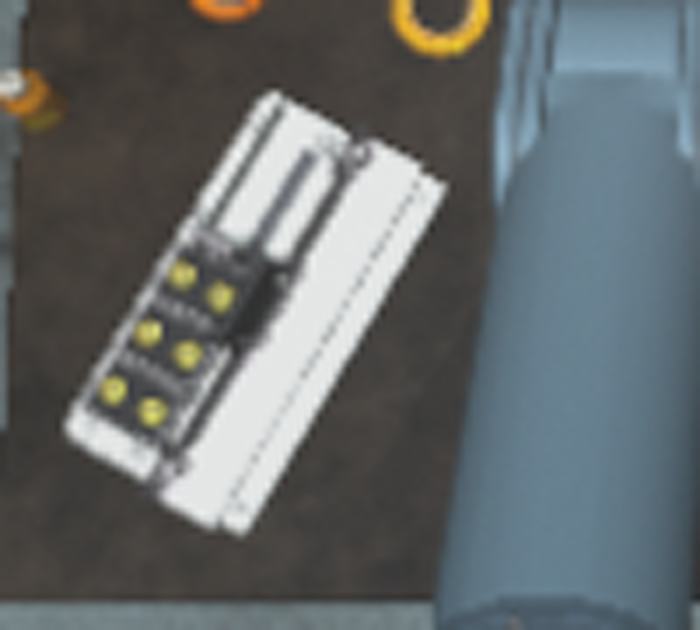

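jog_arm(targets="-0.55 0 0 0 0 0 0;-0.55 0 0 0 0 0 0;-0.55 0 0 0 0 0 0;-0.55 0 0 0 0 0 0;-0.55 0 0 0 0 0 0;-0.55 0 0 0 0 0 0;-0.55 0 0 0 0 0 0;-0.55 0 0 0 0 0 0;-0.55 0 0 0 0 0 0;-0.55 0 0 0 0 0 0;-0.55 0 0 0 0 0 0;-0.55 0 0 0 0 0 0")

```text
clock: 48.48
ee_pos: [0.5168, 0.0539, 0.2161]
orientation: [[0.484, 0.875, 0.0], [0.875, -0.484, -0.0], [0.0, 0.0, -1.0]]
ft_force: [-0.4, 0.4, -0.2]
width: 0.0192
```

```bash
python3 snap.py 29
python3 - <<'E'
from edge import *
from car import L,W
from meas import caps
for n,b in(("top",(140,180,200,240)),("side",(195,150,260,175))):
  for t in("28","29"):
    p=np.load(n+t+".npz")["p"]
    for c,a in caps(p,n,b): P=plane(n,c,.07)[0]; print(n,t,c.round(2),a,L(P).round(1))
p0=np.load("top0.npz")["p"].astype(int);p1=np.load("top29.npz")["p"].astype(int)
d=np.abs(p0-p1).max(2)
for nm,(x0,y0,x1,y1) in dict(flux=(138,165,152,182),tape=(194,150,214,170),cutters=(310,155,340,182),loupe=(360,205,376,222)).items(): print(nm,d[y0:y1,x0:x1].mean().round(1),d[y0:y1,x0:x1].max())
s0=np.load("side0.npz")["p"].astype(int);s1=np.load("side29.npz")["p"].astype(int);d=np.abs(s0-s1).max(2)
for nm,(x0,y0,x1,y1) in dict(flux=(258,144,272,166),cutters=(280,258,322,292),loupe=(222,308,246,338)).items(): print(nm,d[y0:y1,x0:x1].mean().round(1),d[y0:y1,x0:x1].max())
crop(np.load("top29.npz")["p"],140,160,240,250,7,"pics/t29.png")
E
```

```text
top 28 [171.3  202.08] 3 [-12.1   5.2]
top 28 [160.71 207.13] 5 [16.  45.3]
top 28 [166.41 210.25] 5 [-12.   45.1]
top 28 [155.76 215.29] 7 [16.1 85. ]
top 28 [161.33 218.84] 4 [-12.2  86.6]
top 29 [171.29 202.08] 4 [-12.1   5.3]
top 29 [160.72 207.13] 5 [16.  45.3]
top 29 [166.42 210.25] 5 [-12.1  45.1]
top 29 [155.76 215.29] 7 [16.1 85. ]
top 29 [161.34 218.84] 4 [-12.3  86.6]
side 28 [219.97 158.29] 4 [-5.7 80.5]
side 28 [226.16 160.81] 3 [-17.7  45.1]
side 29 [219.99 158.29] 4 [-5.7 80.4]
side 29 [226.17 160.86] 3 [-18.2  44.9]
flux 1.4 3
tape 6.9 92
cutters 1.5 4
loupe 1.3 3
flux 5.4 10
cutters 3.7 11
loupe 3.9 10
```

View pics/t29.png

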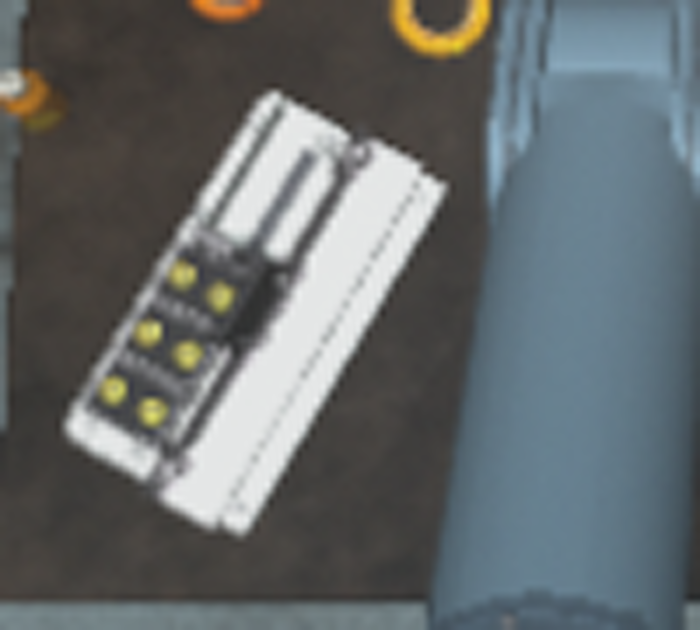

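```bash
python3 -c "
from cell import *
print(close_job())"
```

```text
the job is handed in; nothing more can be done
None
```

I loaded all three capacitors into the carrier, closed the stop against them, hung the gate and handed the job in at about 48.5 s. `close_job` reports no verdict.

- **Capacitors:** Each was placed against the end fence or its neighbour and pressed to the back fence. A finger pushed on each front then met it at the same depth, within 0.1 mm, which fits flush backs.
- **Stop:** I pushed it up twice with 10–14 N until it would not move. The second push came after the flush check and met solid contact where expected.
- **Gate:** The heads went through the entry holes without resistance and the web touched the fence face where predicted. It then slid down 17 mm and seated at about 13 N, at the hanging height to within about 0.5 mm. I did not look at each keyhole close up; the last pictures show the gate hanging square.
- **Final look:** About a second apart, with the arm away, nothing had moved and the force reading was near zero. The capacitor bosses lay at 5, 45 and 85 mm along the row.
- **Readings that disagree:** One boss of the end capacitor read 86.6 mm, from a few pixels. The side camera read 2–4 mm off the top camera throughout. I relied on the top camera and contact with the robot.
- **Bystanders:** The flux bottle, cutters and magnifier look unchanged against the first pictures. The tape roll check showed a difference that I put down to the arm being in that part of the picture. The roll itself looks unmoved.

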